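# Fetch the shim tin from behind the bottles

### The arm

A 7-joint arm with a two-finger parallel gripper is mounted at the origin on the work surface. World frame = base frame: x ahead of the robot, y to its left, z up, the work surface at z = 0. Lengths are in m, angles in rad, forces in N, time in s.
With the tool pointing down it reaches from about 0.4 to 0.85 m from the base axis. Payload 6.9 kg.
Tool frame: the origin (TCP) lies on the centre line of the jaws, within the pads' length; the fingertips stand 11 mm ahead of it and the grasp point (between the pads) lies 8 mm behind it; z points along the fingers, y is the direction in which the jaws open and shut (so a half turn about z gives the same grasp; the last joint's range is limited). The gripper opens to 85 mm and grips with 20 to 120 N. Pads are 22 mm wide; open, the fingers measure 114 mm over their backs; the gripper's body (76 mm by 85 mm) begins 54 mm behind the grasp point. The pads swing forward as they close: fully open they stand 13 mm farther back than shut.
Start: joints at [1.405, 0.507, -0.238, 1.5, 0.126, 1.149, -0.155], TCP at [0.167, -0.602, 0.242] pointing down, gripper open.
Joint ranges: [-3.08, 3.08], [-0.24, 2.05], [-1.43, 1.35], [0, 2.5], [-1.52, 4.66], [0.17, 1.96], [-2.89, 2.89]. Speed limits (rad/s): [2.39, 2.39, 3.14, 3.14, 3.14, 3.14, 3.14].

### API

Orientations are given as a unit quaternion [x, y, z, w].
In Python, from rig import * gives the robot as it stands.
- The arm moves only by the shell command python3 -m creep 'ROWS' [FORCE]. ROWS is JSON, a list of rows, each a list of 7 numbers: the shift along the tool's x, y, z in cm, then the turn, a rotation vector about the tool's x, y, z in rad, then the gripper's target within -1 to 1 (shut at 1, half-way at 0, fully open at -1). In form: [[tx, ty, tz, ax, ay, az, grip], ...]. A call has 1 to 5 rows; each row shifts and turns the pose as measured when the row begins, along the tool's axes as they then stand; what a row does not reach is not made up. A row lasts 1/10 s, in which the tool goes at most 50 mm and 8.59 degrees, less where a joint would pass 70% of its speed; a pose out of reach is approached as far as the arm can. A call with a gripper value outside its range is refused whole. The fingers move at their own pace and stop on an object; FORCE is the grip in N (left out, the last holds). Time passes only in rows, so rows that do not move let the fingers close. It gives the time, the measured TCP pose, the force and the opening at its end, in the units of the state.
- observe(): the state, without advancing time (a new reading comes with each control period).
- camera(name): name is "side" or "top" or "wrist"; returns a dict with "pixels" (400x640x3 uint8, red, green, blue), "z_map" (400x640 float32, m along the optical axis (not along the pixel's ray), 0 where there is no reading), "intrinsics" (3x3 intrinsics, pixels), "R" (3x3) and "t" (3): a world point X has camera coordinates R X + t; the wrist camera has in their place "mount" (4x4, takes a point from camera to tool coordinates, whose origin is the TCP and whose axes are the flange's). Camera axes: x right, y down, z forward; pixel columns grow to the right and rows downward; lengths in m; the calibration is good to about 2 mm. A picture is of the moment at which its call begins: read the wrist's pose just before it.
- close_job(): hands the job in, once; it reports no verdict.
The state is a dict: "time": time; "joint_positions": joint angles; "dq": joint speeds; "joint_efforts": joint torques, N m; "ee_pos": TCP position; "ee_rot": TCP orientation; "force": force on the tool from outside, world axes, zero at the start; "moment": the same for the moment, N m; "grip_width": opening from 0.0 (shut) to 1.0 (fully open).
Only numpy, scipy, OpenCV 4.12 (cv2) and the standard library are available. Lean on these libraries where they do the work, as an engineer would, in place of code of your own. Each camera call takes 0.05 s, during which the arm holds its last target.

### The job

The low round shim tin stands at the back of the blue drip tray, boxed in by the spray can, the square flask and the squeeze bottle. Stand those three on the rubber mat, then take the tin over and set it flat in the empty square compartment of the parts tray, and after that put each of the three back upright where it stood. Tip nothing over, and do not disturb the injector, the nozzle tub or the spanner.

Things in the scene. Friction and masses are not known exactly. Their poses are not given: they have to be found in the camera images.
- can: Spray can, bare aluminium with a paper band and a small white spray button: upright cylinder 52 mm in diameter, straight wall up to 134 mm, then a cone to 143 mm and the button (24 mm in diameter) up to 156 mm; about 0.24 kg. Origin: centre of its underside, z up. To be moved to the mat and later back to where it stood.
- flask: Square grey plastic flask with a round black screw cap: body 46 x 46 mm, flat sides up to 118 mm, cap 28 mm in diameter up to 140 mm; about 0.22 kg. Origin: centre of its underside, z up, x and y square to its flat sides. To be moved to the mat and later back to where it stood.
- squeeze: White round squeeze bottle with a red collar and a short pointed red spout: 44 mm in diameter, straight wall up to 112 mm, then a shoulder to 121 mm, collar (25 mm in diameter) to 129 mm and spout tip at 147 mm; about 0.15 kg. Origin: centre of its underside, z up. To be moved to the mat and later back to where it stood.
- tin: Low round aluminium screw-lid tin of shims: 56 mm in diameter, 40 mm high, straight sides, about 0.12 kg. Origin: centre of its underside, z up. It stands in the middle of the drip tray's back row, with one of the tall three in front of it (towards the robot) and one at each side, about 66 mm from centre to centre, so that a gripper cannot come down on it until they are gone.
- drip_tray: Blue sheet-steel drip tray, fixed to the bench: 156 mm (its x) by 222 mm (its y), floor 3 mm thick, rim 20 mm high and 3 mm thick. Origin: centre of its underside; its x axis points away from the robot. At the start the can, flask, squeeze bottle and tin all stand on its floor; which of the tall three stands in which place changes.
- mat: Black ribbed rubber mat lying flat and fixed on the bench to the left or right: 280 mm (its x) by 130 mm (its y), 3 mm thick, empty at the start. Origin: centre of its underside. The side area: room for the three tall things in a row along its x.
- parts_tray: Low grey plastic parts tray, fixed to the bench on the other side from the mat, 277 mm (its x) by 96 mm (its y): an empty square compartment 90 x 90 mm at the end near the robot, and beyond it a compartment 178 mm long with the injector and small parts in it. Floor 3 mm thick, walls 3 mm thick, their top 15 mm above the bench. Origin: under the middle of the empty square compartment, at bench height; x points along the tray to the injector's compartment.
- injector: Bystander: steel fuel injector with a black head, 160 mm long and 26 mm thick, lying in the parts tray's long compartment. Origin: middle of its underside, Origin: about the middle of its length, x along it. Leave alone.
- tub: Bystander: clear plastic tub with nozzles in it, 65 x 100 mm, 42 mm high, on the bench beyond the drip tray. Origin: centre of its underside. Leave alone.
- spanner: Bystander: steel spanner 180 mm long, lying on the bench beyond the drip tray. Origin: about the middle of its length, x along it. Leave alone.
Mind the look-alikes: they are no part of the job. Leave any orange or pink look-alike of the squeeze alone.

How it is judged:
By the outcome, as a careful person would: the job done as asked, in the order asked, and still so for the second after the job is handed in, with the robot touching nothing.
It also fails if it takes over 138 s, if anything falls off the work surface, if the arm or the gripper's body presses on something with over 40 N, if the wrist force passes 120 N, or if a joint passes its speed limit or range.

## Working session

There is one attempt and no reset: what is moved stays moved. The work goes in short steps, Python scripts to look and compute and a shell command to move; the robot and the scene stay as the last step left them, time stands still between calls to the robot, and variables do not carry over. Pictures are saved under pics/ and viewed, and the job is handed in when it is done.

```bash
ls; mkdir -p pics
python3 - <<'E'
from rig import *
import cv2
s=observe();print({k:s[k] for k in s})
for n in("top","side","wrist"):
    c=camera(n);cv2.imwrite(f"pics/{n}0.png",c["pixels"][:,:,::-1])
    print(n,c["intrinsics"],c.get("R"),c.get("t"),c.get("mount"))
E
```

```text
pics
{'time': 0.0, 'joint_positions': array([ 1.40550156,  0.50836506, -0.23751113,  1.50113787,  0.1256605 ,
        1.14889892, -0.15481231]), 'dq': array([ 0.00134052, -0.0003756 ,  0.00078717, -0.0010426 ,  0.00103178,
        0.0014888 , -0.00125331]), 'joint_efforts': array([-1.41016640e-04, -6.20594215e+01, -2.18675919e+00, -2.49652576e+01,
        1.24443855e-02,  1.20050000e-02,  1.80330652e-06]), 'ee_pos': array([ 0.16698515, -0.60177366,  0.24141053]), 'ee_rot': array([ 9.90848879e-01,  1.34972837e-01, -1.24307121e-04, -9.04222787e-04]), 'force': array([0.12416227, 0.25053114, 0.25856624]), 'moment': array([0.00814691, 0.02042673, 0.01006361]), 'grip_width': 1.0004806731708311}
top [[425.09417641   0.         325.88770582]
 [  0.         425.09417641 195.56976114]
 [  0.           0.           1.        ]] [[-0.0116733  -0.99963777  0.02425014]
 [-0.99267889  0.00866952 -0.12047186]
 [ 0.12021798 -0.0254789  -0.99242051]] [-0.01196413  0.60076348  0.99734187] None
side [[380.61281286   0.         322.79449031]
 [  0.         380.61281286 200.95692054]
 [  0.           0.           1.        ]] [[-0.9207669  -0.39009979 -0.00323464]
 [-0.26139027  0.62308171 -0.73718675]
 [ 0.28959185 -0.67793166 -0.67568131]] [0.54597019 0.1930602  0.9254762 ] None
wrist [[355.70519517   0.         324.11425299]
 [  0.         355.70519517 205.62956509]
 [  0.           0.           1.        ]] None None [[-7.04475181e-05 -9.46488801e-01 -3.22736650e-01  8.34184352e-02]
 [ 9.99999890e-01 -2.16117409e-04  4.15525156e-04 -4.28503556e-04]
 [-4.63038915e-04 -3.22736585e-01  9.46488712e-01 -1.31149287e-01]
 [ 0.00000000e+00  0.00000000e+00  0.00000000e+00  1.00000000e+00]]
```

View pics/top0.png

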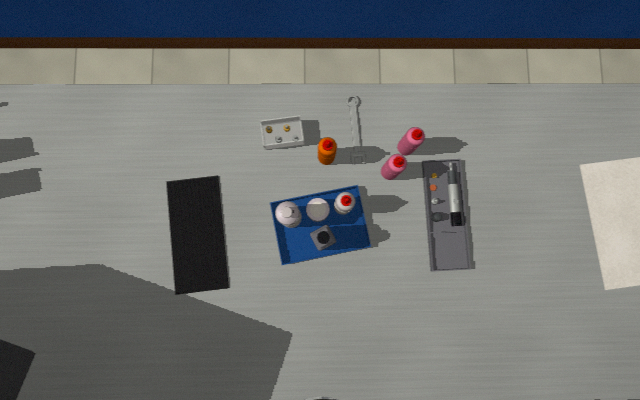

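View pics/side0.png

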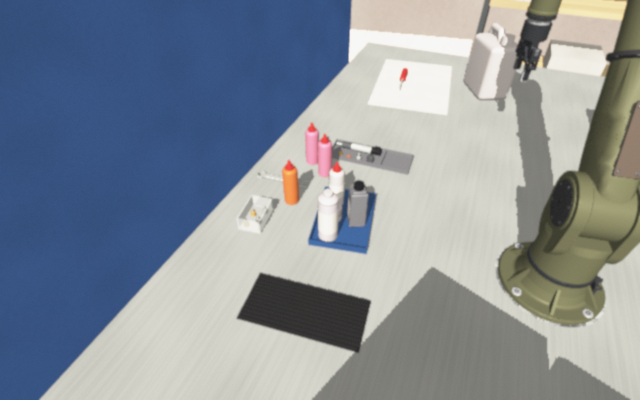

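The top view shows the can at (288,213), the tin at (318,209), the squeeze bottle at (345,202) and the flask in front at (323,238). The mat is on the left and the parts tray on the right, with one orange and two pink look-alikes nearby. Next I measure them.

```bash
cat > h.py <<'E'
from rig import *
import numpy as np, cv2
from scipy.spatial.transform import Rotation as Ro
def cam(n):
    s=observe(); c=camera(n); K=c["intrinsics"]
    if "mount" in c:
        T=np.eye(4);T[:3,:3]=Ro.from_quat(s["ee_rot"]).as_matrix();T[:3,3]=s["ee_pos"]
        M=T@c["mount"];Rw=M[:3,:3];o=M[:3,3]
    else: Rw=c["R"].T;o=-c["R"].T@c["t"]
    c["Rw"],c["o"]=Rw,o;return c
def cast(c,uv,z):
    uv=np.atleast_2d(uv).astype(float);K=c["intrinsics"]
    d=np.c_[(uv[:,0]-K[0,2])/K[0,0],(uv[:,1]-K[1,2])/K[1,1],np.ones(len(uv))]@c["Rw"].T
    return c["o"]+d*((z-c["o"][2])/d[:,2])[:,None]
def cloud(c):
    K=c["intrinsics"];Z=c["z_map"].astype(float);v,u=np.mgrid[:Z.shape[0],:Z.shape[1]]
    P=np.stack([(u-K[0,2])/K[0,0]*Z,(v-K[1,2])/K[1,1]*Z,Z],-1)@c["Rw"].T+c["o"]
    P[Z<=0]=np.nan;return P
def rect(c,mask,z):
    n,l,st,ce=cv2.connectedComponentsWithStats(mask.astype(np.uint8))
    i=1+np.argmax(st[1:,4]);cn=cv2.findContours((l==i).astype(np.uint8),0,2)[0][0][:,0]
    P=cast(c,cn,z)[:,:2];return cv2.minAreaRect((P*1000).astype(np.float32))
E
python3 - <<'E'
from h import *
c=cam("top");im=c["pixels"].astype(int);P=cloud(c)
print("o",c["o"])
hsv=cv2.cvtColor(c["pixels"],cv2.COLOR_RGB2HSV)
blue=(hsv[...,0]>100)&(hsv[...,0]<125)&(hsv[...,1]>150)
blue[:120]=0
m=(P[...,2]>.0)&(P[...,2]<.024)
print("tray rect rim", rect(c,cv2.morphologyEx(blue.astype(np.uint8),cv2.MORPH_CLOSE,np.ones((25,25))),.02))
dark=im.sum(2)<90; dark[:,:160]=0;dark[:,240:]=0;dark[:170]=0;dark[300:]=0
print("mat",rect(c,dark,.003))
g=np.zeros(dark.shape,bool);g[150:280,415:475]=1
pt=g&(im.max(2)<125)
print("ptray",rect(c,cv2.morphologyEx(pt.astype(np.uint8),cv2.MORPH_CLOSE,np.ones((15,15))),.015))
for n,(u,v,r) in dict(can=(288,213,16),tin=(318,209,13),sq=(345,202,14),fl=(323,238,15),org=(327,150,14),p1=(397,165,14),p2=(413,140,14)).items():
    q=P[v-r:v+r,u-r:u+r].reshape(-1,3);q=q[np.isfinite(q[:,0])&(q[:,2]>.028)]
    zt=q[:,2].max();t=q[q[:,2]>zt-.006]
    print(n,"ztop",zt.round(3),"top",t.mean(0).round(4),len(t),"all",q.min(0).round(3),q.max(0).round(3))
print(P[232,200],P[255,450],P[250,300])
E
```

```text
o [0.47632713 0.00824305 1.06244774]
tray rect rim ((532.2509155273438, -3.1433944702148438), (153.75698852539062, 218.2789764404297), 10.957952499389648)
mat ((512.1045532226562, 300.2785949707031), (275.73602294921875, 126.22106170654297), 6.355284214019775)
ptray ((568.4698486328125, -312.7950439453125), (305.6779479980469, 129.9703826904297), 3.656977891921997)
can ztop 0.162 top [0.552  0.0698 0.158 ] 88 all [0.526 0.045 0.031] [0.577 0.096 0.162]
tin ztop 0.048 top [0.5685 0.003  0.0436] 202 all [ 0.541 -0.023  0.028] [0.595 0.031 0.048]
sq ztop 0.151 top [ 0.5782 -0.0582  0.1479] 12 all [ 0.557 -0.079  0.029] [ 0.599 -0.036  0.151]
fl ztop 0.146 top [ 0.4979 -0.0069  0.1423] 106 all [ 0.47  -0.035  0.059] [0.525 0.02  0.146]
org ztop 0.148 top [ 0.7054 -0.0202  0.1453] 12 all [ 0.683 -0.041  0.028] [0.726 0.003 0.148]
p1 ztop 0.149 top [ 0.6657 -0.1784  0.1459] 9 all [ 0.644 -0.228  0.029] [ 0.712 -0.157  0.149]
p2 ztop 0.147 top [ 0.7278 -0.221   0.1444] 14 all [ 0.706 -0.245  0.029] [ 0.749 -0.2    0.147]
[ 0.51703637  0.29434211 -0.0025784 ] [ 0.45304945 -0.32667489  0.0006884 ] [0.46984135 0.04657909 0.00258154]
```

Run:
```python
import cv2
a=cv2.imread("pics/top0.png")[90:290,230:490];cv2.imwrite("pics/topz.png",cv2.resize(a,None,fx=3,fy=3,interpolation=cv2.INTER_CUBIC))
```

```text
(no output)
```

View pics/topz.png

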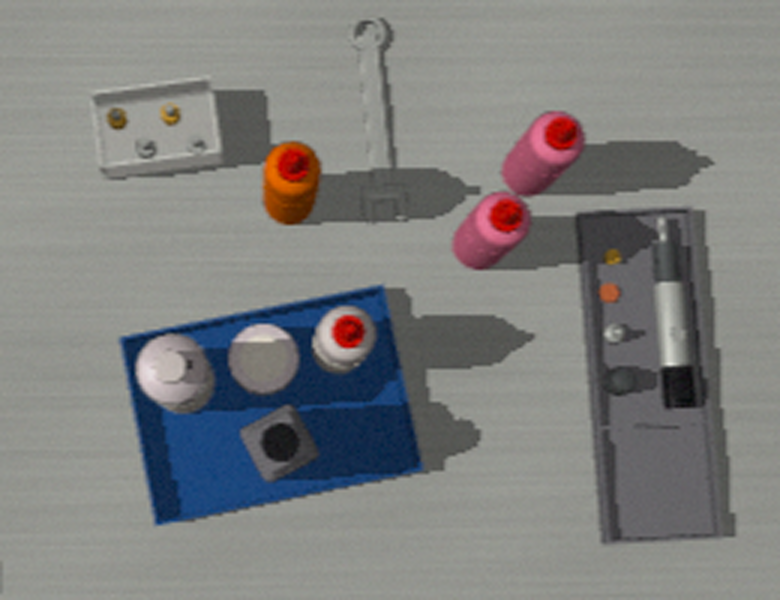

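The top-view measurements agree with the known sizes. I'll move the wrist camera over the tray for a second view, which also fixes the flask's yaw.

```bash
cat > go.py <<'E'
import sys
from h import *
# usage: go.py x y z yawdeg  -> remaining shift in tool axes (cm) and turn (rad)
s=observe();R=Ro.from_quat(s["ee_rot"]);p=s["ee_pos"]
m=R.as_matrix();yaw=np.degrees(np.arctan2(m[1,0],m[0,0]))
print("t",round(s["time"],2),"p",p.round(4),"yaw",yaw.round(2),"F",s["force"].round(1),"grip",round(s["grip_width"],3),"q",s["joint_positions"].round(2))
if len(sys.argv)>4:
    x,y,z,w=map(float,sys.argv[1:5])
    d=m.T@(np.array([x,y,z])-p)*100
    a=np.radians(w);Rt=np.c_[[np.cos(a),np.sin(a),0],[np.sin(a),-np.cos(a),0],[0,0,-1]]
    print("shift cm",d.round(2),"turn",(R.inv()*Ro.from_matrix(Rt)).as_rotvec().round(3), "shift if level at target yaw",(Rt.T@(np.array([x,y,z])-p)*100).round(2))
E
python3 go.py .52 0 .33 12
python3 - <<'E'
from h import *
c=cam("top")
print(cast(c,[[431,270.7],[470,268.3],[422.7,161],[460,160]],.015).round(4))
E
```

```text
t 0.2 p [ 0.1671 -0.602   0.2417] yaw 15.51 F [-0.2 -0.7  0.3] grip 0.997 q [ 1.41  0.51 -0.24  1.5   0.13  1.15 -0.15]
shift cm [ 50.11 -48.57  -8.77] turn [-0.001  0.     0.061] shift if level at target yaw [ 47.04 -51.54  -8.83]
[[ 0.4159 -0.2736  0.015 ]
 [ 0.4205 -0.37    0.015 ]
 [ 0.6889 -0.2639  0.015 ]
 [ 0.6908 -0.3588  0.015 ]]
```

```bash
python3 -m creep '[[3.5,-3.4,-0.6,0,0,0,-1],[3.5,-3.4,-0.6,0,0,0,-1],[3.5,-3.4,-0.6,0,0,0,-1],[3.5,-3.4,-0.6,0,0,0,-1],[3.5,-3.4,-0.6,0,0,0,-1]]'; python3 go.py .52 0 .33 12
```

```text
time: 0.75
ee_pos: [0.2883, -0.3914, 0.2692]
ee_rot: [0.992, 0.128, -0.002, -0.001]
force: [1.0, -0.2, 1.0]
grip_width: 1.001
t 0.75 p [ 0.2883 -0.3914  0.2692] yaw 14.76 F [ 1.  -0.2  1. ] grip 1.001 q [ 1.11  0.27 -0.3   1.8   0.09  1.08 -0.54]
shift cm [ 32.35 -31.97  -6.1 ] turn [-0.002  0.003  0.048] shift if level at target yaw [ 30.8  -33.47  -6.08]
```

```bash
python3 -m creep '[[3.5,-3.4,-0.6,0,0,0.01,-1],[3.5,-3.4,-0.6,0,0,0.01,-1],[3.5,-3.4,-0.6,0,0,0.01,-1],[3.5,-3.4,-0.6,0,0,0.01,-1],[3.5,-3.4,-0.6,0,0,0.01,-1]]'; python3 go.py .52 0 .33 12
```

```text
time: 1.25
ee_pos: [0.4188, -0.1805, 0.3005]
ee_rot: [0.995, 0.102, -0.001, 0.0]
force: [1.0, -1.6, 0.3]
grip_width: 1.005
t 1.25 p [ 0.4188 -0.1805  0.3005] yaw 11.72 F [ 1.  -1.6  0.3] grip 1.005 q [ 0.71  0.21 -0.44  1.81  0.1   1.14 -1.13]
shift cm [ 13.57 -15.62  -2.98] turn [ 0.001  0.002 -0.005] shift if level at target yaw [ 13.65 -15.55  -2.95]
```

```bash
python3 -m creep '[[3.4,-3.9,-0.7,0,0,0,-1],[3.4,-3.9,-0.7,0,0,0,-1],[3.4,-3.9,-0.7,0,0,0,-1],[2.5,-3,-0.7,0,0,0,-1],[0,0,0,0,0,0,-1]]'; python3 go.py .52 0 .33 12
python3 - <<'E'
from h import *
c=cam("wrist");cv2.imwrite("pics/w1.png",c["pixels"][:,:,::-1])
np.savez("w1.npz",px=c["pixels"],z=c["z_map"],K=c["intrinsics"],Rw=c["Rw"],o=c["o"])
E
```

```text
time: 1.75
ee_pos: [0.5121, -0.0071, 0.3292]
ee_rot: [0.994, 0.106, 0.002, -0.001]
force: [0.5, 0.2, -0.2]
grip_width: 1.001
t 1.75 p [ 0.5121 -0.0071  0.3292] yaw 12.2 F [ 0.5  0.2 -0.2] grip 1.001 q [ 0.36  0.29 -0.54  1.64  0.15  1.25 -1.56]
shift cm [ 0.92 -0.52 -0.08] turn [-0.001 -0.003  0.003] shift if level at target yaw [ 0.92 -0.53 -0.08]
```

View pics/w1.png

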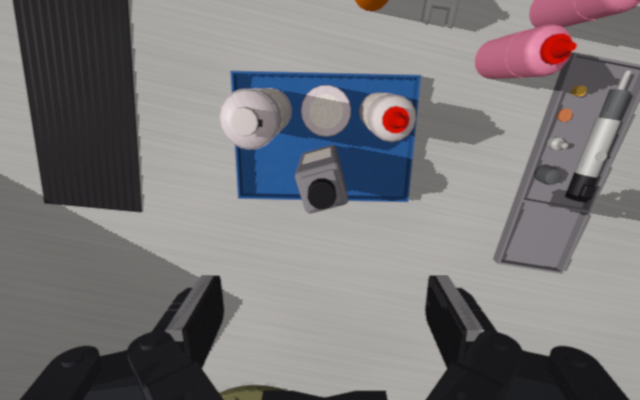

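The wrist image shows the can at (252,120), the tin at (326,110), the squeeze bottle at (393,118) and the flask cap at (321,193).

Run:
```python
from h import *
from scipy.optimize import least_squares
d=np.load("w1.npz");c=dict(z_map=d["z"],intrinsics=d["K"],Rw=d["Rw"],o=d["o"],pixels=d["px"])
Pw=cloud(c)
ct=cam("top");Pt=cloud(ct)
g=dict(can=(.5515,.0705,.026,.03,.13),tin=(.568,.003,.028,.025,.04),sq=(.578,-.058,.022,.03,.11),fl=(.4975,-.007,0,.03,.115))
for nm,P in(("wrist",Pw),("top",Pt)):
  Q=P.reshape(-1,3);Q=Q[np.isfinite(Q[:,0])]
  print(nm,"bench z",np.median(Q[(abs(Q[:,2])<.01)&(abs(Q[:,1])<.3)][:,2]).round(4))
  for n,(x,y,r,z0,z1) in g.items():
    q=Q[(np.hypot(Q[:,0]-x,Q[:,1]-y)<.042)]
    tp=q[q[:,2]>q[:,2].max()-.008]
    w=q[(q[:,2]>z0)&(q[:,2]<z1)]
    o=[nm,n,"top",tp.mean(0).round(4),((tp.min(0)+tp.max(0))/2).round(4)]
    if r:
      f=least_squares(lambda a:np.hypot(w[:,0]-a[0],w[:,1]-a[1])-r,[x,y],loss="soft_l1",f_scale=.002)
      o+=["fit",f.x.round(4),len(w)]
    else:
      b=q[(q[:,2]>.108)&(q[:,2]<.128)]
      o+=["rect",cv2.minAreaRect((b[:,:2]*1000).astype(np.float32)),len(b)]
      b=q[(q[:,2]>.03)]
      o+=["rectall",cv2.minAreaRect((b[:,:2]*1000).astype(np.float32))]
    print(*o)
# tray corners from wrist
print(cast(c,[[232,72],[419,76],[238,199],[409,200]],.02).round(4))
print("ptray",cast(c,[[495,261],[564,272]],.015).round(4), cast(c,[[569,54]],.015).round(4))
```

```text
wrist bench z -0.0001
wrist can top [0.5109 0.061  0.3928] [0.5112 0.0611 0.3923] fit [0.5513 0.0706] 531
wrist tin top [ 0.5754 -0.0377  0.1141] [ 0.5753 -0.0379  0.1139] fit [0.5671 0.    ] 27
wrist sq top [ 0.5381 -0.0686  0.3919] [ 0.5383 -0.0687  0.3921] fit [ 0.5772 -0.0573] 477
wrist fl top [0.5235 0.0115 0.3959] [ 5.269e-01 -3.000e-04  3.966e-01] rect ((497.48455810546875, -7.170169830322266), (46.40206527709961, 46.106773376464844), 27.64322853088379) 1315 rectall ((499.6313781738281, -0.42574310302734375), (58.65388107299805, 68.88217163085938), 12.033997535705566)
top bench z -0.001
top can top [0.5315 0.0368 0.7122] [0.5297 0.0363 0.7125] fit [0.5515 0.0705] 0
top tin top [ 0.5344 -0.0034  0.7121] [ 0.5386 -0.0022  0.7125] fit [0.568 0.003] 0
top sq top [ 0.5434 -0.0425  0.7157] [ 0.5427 -0.0408  0.7164] fit [ 0.578 -0.058] 0
top fl top [ 0.4664 -0.0168  0.7363] [ 0.4686 -0.0119  0.7376] rect ((0.0, 0.0), (0.0, 0.0), 0.0) 0 rectall ((497.43902587890625, -7.2601318359375), (83.44576263427734, 83.41500854492188), 87.75264739990234)
[[ 0.5852  0.1186  0.02  ]
 [ 0.6268 -0.0947  0.02  ]
 [ 0.4331  0.0909  0.02  ]
 [ 0.4787 -0.1266  0.02  ]]
ptray [[ 0.4169 -0.271   0.015 ]
 [ 0.4211 -0.3723  0.015 ]] [[ 0.6867 -0.2583  0.015 ]]
```

```bash
python3 -m creep '[[-0.7,0,3,0,0,-0.14,-1],[-0.7,0,4,0,0,-0.13,-1],[0,0,4,0,0,0,-1],[0,0,1,0,0,0,-1]]'; python3 go.py .4975 -.0072 .092 27.6
```

```text
time: 2.25
ee_pos: [0.4958, -0.0236, 0.2062]
ee_rot: [0.971, 0.238, 0.001, 0.003]
force: [0.4, -0.2, 0.8]
grip_width: 1.002
t 2.25 p [ 0.4958 -0.0236  0.2062] yaw 27.48 F [ 0.4 -0.2  0.8] grip 1.002 q [ 0.4   0.38 -0.56  1.89  0.25  0.94 -1.37]
shift cm [ 0.9  -1.46 11.42] turn [ 0.007 -0.001 -0.002] shift if level at target yaw [ 0.91 -1.37 11.42]
```

```bash
python3 -m creep '[[0.9,-1.4,0,0,0,0,-1],[0,0,0,0,0,0,-1]]'; python3 go.py .4975 -.0072 .092 27.6
```

```text
time: 2.45
ee_pos: [0.4959, -0.0103, 0.2053]
ee_rot: [0.972, 0.235, -0.001, 0.004]
force: [0.5, -0.5, 1.1]
grip_width: 0.998
t 2.45 p [ 0.4959 -0.0103  0.2053] yaw 27.14 F [ 0.5 -0.5  1.1] grip 0.998 q [ 0.37  0.38 -0.56  1.89  0.25  0.95 -1.41]
shift cm [ 0.32 -0.28 11.33] turn [ 0.007  0.004 -0.008] shift if level at target yaw [ 0.29 -0.2  11.33]
```

```bash
python3 -m creep '[[0.3,-0.3,0,0.007,0.004,-0.008,-1],[0,0,3,0,0,0,-1],[0,0,3,0,0,0,-1],[0,0,2,0,0,0,-1]]'; python3 go.py .4975 -.0072 .092 27.6
```

```text
time: 2.85
ee_pos: [0.5027, -0.0103, 0.1298]
ee_rot: [0.972, 0.236, 0.006, 0.002]
force: [-0.0, -0.2, -0.3]
grip_width: 0.999
t 2.85 p [ 0.5027 -0.0103  0.1298] yaw 27.3 F [-0.  -0.2 -0.3] grip 0.999 q [ 0.33  0.48 -0.51  1.98  0.34  0.75 -1.48]
shift cm [-0.36 -0.54  3.77] turn [ 0.008 -0.011 -0.005] shift if level at target yaw [-0.32 -0.51  3.78]
```

```bash
python3 -m creep '[[-0.4,-0.5,1.2,0.008,-0.011,-0.005,-1],[0,0,1.2,0,0,0,-1],[0,0,0.8,0,0,0,-1],[0,0,0,0,0,0,-1]]'; python3 go.py .4975 -.0072 .092 27.6
```

```text
time: 3.25
ee_pos: [0.4974, -0.0097, 0.0963]
ee_rot: [0.971, 0.237, -0.0, 0.0]
force: [-0.4, 0.7, -0.1]
grip_width: 0.998
t 3.25 p [ 0.4974 -0.0097  0.0963] yaw 27.46 F [-0.4  0.7 -0.1] grip 0.998 q [ 0.3   0.52 -0.49  2.02  0.38  0.69 -1.52]
shift cm [ 0.12 -0.22  0.43] turn [ 0.     0.    -0.002] shift if level at target yaw [ 0.12 -0.22  0.43]
```

```bash
python3 -m creep '[[0.1,-0.2,0.4,0,0,0,-1],[0,0,0,0,0,0,0],[0,0,0,0,0,0,0.4],[0,0,0,0,0,0,0.4],[0,0,0,0,0,0,0.4]]' 40; python3 go.py .4975 -.0072 .092 27.6
```

```text
time: 3.75
ee_pos: [0.4989, -0.007, 0.0941]
ee_rot: [0.971, 0.237, 0.002, 0.001]
force: [-0.1, 0.4, -2.9]
grip_width: 0.533
t 3.75 p [ 0.4989 -0.007   0.0941] yaw 27.48 F [-0.1  0.4 -2.9] grip 0.533 q [ 0.29  0.53 -0.48  2.02  0.38  0.68 -1.53]
shift cm [-0.14 -0.04  0.21] turn [ 0.002 -0.003 -0.002] shift if level at target yaw [-0.14 -0.04  0.21]
```

```bash
python3 -m creep '[[0,0,0,0,0,0,1],[0,0,-1,0,0,0,1],[0,0,-2,0,0,0,1],[0,0,-3,0,0,0,1],[0,0,-2,0,0,0,1]]' 50; python3 go.py .4245 .290 .17 27.6
```

```text
time: 4.25
ee_pos: [0.496, -0.007, 0.1754]
ee_rot: [0.971, 0.238, -0.002, -0.001]
force: [0.2, -0.5, -1.9]
grip_width: 0.536
t 4.25 p [ 0.496  -0.007   0.1754] yaw 27.53 F [ 0.2 -0.5 -1.9] grip 0.536 q [ 0.36  0.42 -0.55  1.92  0.28  0.88 -1.43]
shift cm [  7.39 -29.64   0.57] turn [-0.002  0.004 -0.001] shift if level at target yaw [  7.42 -29.64   0.54]
```

```bash
python3 -m creep '[[0.5,-2,0,0,0,0,1],[1,-4.2,0,0,0,0,1],[1.1,-4.4,0,0,0,0,1],[1.1,-4.4,0,0,0,0,1],[1.1,-4.4,0,0,0,0,1]]'; python3 go.py .4245 .290 .17 27.6
```

```text
time: 4.75
ee_pos: [0.4526, 0.1852, 0.1813]
ee_rot: [0.973, 0.23, 0.002, 0.002]
force: [1.2, 0.3, -1.6]
grip_width: 0.531
t 4.75 p [0.4526 0.1852 0.1813] yaw 26.56 F [ 1.2  0.3 -1.6] grip 0.531 q [-0.03  0.4  -0.57  1.94  0.28  0.88 -1.86]
shift cm [  2.17 -10.64   1.09] turn [ 0.005 -0.002 -0.018] shift if level at target yaw [  2.37 -10.59   1.13]
```

```bash
python3 -m creep '[[0.9,-4.2,0.2,0,0,0,1],[0.8,-3.5,0.2,0,0,-0.01,1],[0.4,-2,0.2,0,0,-0.01,1],[0,0,0,0,0,0,1]]'; python3 go.py .4245 .290 .094 27.6
```

```text
time: 5.15
ee_pos: [0.4229, 0.2929, 0.1783]
ee_rot: [0.97, 0.245, 0.003, -0.001]
force: [0.0, -0.0, -1.8]
grip_width: 0.534
t 5.15 p [0.4229 0.2929 0.1783] yaw 28.33 F [ 0.  -0.  -1.8] grip 0.534 q [-0.25  0.44 -0.58  1.88  0.31  0.9  -2.06]
shift cm [-0.05  0.33  8.43] turn [ 0.    -0.006  0.013] shift if level at target yaw [0.01 0.33 8.43]
```

```bash
python3 -m creep '[[0,0.3,2,0,0,0.01,1],[0,0,3,0,0,0,1],[0,0,1.5,0,0,0,1],[0,0,0,0,0,0,1]]'; python3 go.py .4245 .290 .094 27.6
```

```text
time: 5.55
ee_pos: [0.4258, 0.2894, 0.1141]
ee_rot: [0.971, 0.24, 0.005, -0.0]
force: [0.5, -0.5, -1.7]
grip_width: 0.531
t 5.55 p [0.4258 0.2894 0.1141] yaw 27.74 F [ 0.5 -0.5 -1.7] grip 0.531 q [-0.29  0.52 -0.53  1.96  0.39  0.75 -2.13]
shift cm [-0.11 -0.12  2.01] turn [ 0.002 -0.009  0.002] shift if level at target yaw [-0.09 -0.12  2.01]
```

```bash
python3 -m creep '[[0,-0.1,0.9,0,-0.009,0,1],[0,0,0.6,0,0,0,1],[0,0,0.4,0,0,0,1],[0,0,0.2,0,0,0,1],[0,0,0,0,0,0,1]]'; python3 go.py .4245 .290 .094 27.6
```

```text
time: 6.05
ee_pos: [0.4273, 0.2894, 0.0942]
ee_rot: [0.971, 0.238, 0.001, 0.001]
force: [-0.1, -0.1, -1.9]
grip_width: 0.533
t 6.05 p [0.4273 0.2894 0.0942] yaw 27.58 F [-0.1 -0.1 -1.9] grip 0.533 q [-0.3   0.55 -0.51  1.97  0.41  0.71 -2.15]
shift cm [-0.22 -0.18  0.02] turn [ 0.002 -0.002 -0.   ] shift if level at target yaw [-0.22 -0.18  0.02]
```

```bash
python3 -m creep '[[0,0,0.15,0,0,0,1],[0,0,0.1,0,0,0,1]]'; python3 go.py
```

```text
time: 6.25
ee_pos: [0.4275, 0.2897, 0.0938]
ee_rot: [0.971, 0.238, 0.002, 0.001]
force: [-2.2, -2.0, 8.3]
grip_width: 0.531
t 6.25 p [0.4275 0.2897 0.0938] yaw 27.59 F [-2.2 -2.   8.3] grip 0.531 q [-0.3   0.55 -0.51  1.98  0.41  0.71 -2.16]
```

```bash
python3 -m creep '[[0,0,0,0,0,0,0],[0,0,0,0,0,0,-0.6],[0,0,0,0,0,0,-0.6],[0,0,-2,0,0,0,-0.6],[0,0,-4,0,0,0,-0.8]]'; python3 go.py .5513 .0706 .21 11.5
```

```text
time: 6.75
ee_pos: [0.4259, 0.2889, 0.1524]
ee_rot: [0.971, 0.239, -0.0, 0.002]
force: [1.6, -0.9, 0.3]
grip_width: 0.896
t 6.75 p [0.4259 0.2889 0.1524] yaw 27.63 F [ 1.6 -0.9  0.3] grip 0.896 q [-0.26  0.48 -0.56  1.91  0.34  0.85 -2.09]
shift cm [ 0.97 25.18 -5.67] turn [0.004 0.001 0.282] shift if level at target yaw [ 7.94 23.89 -5.76]
```

```bash
python3 -m creep '[[0,0,-4,0,0,0,-0.8],[1,3,-2,0,0,0.14,-0.8],[1.6,4.5,0,0,0,0.14,-0.8],[1.6,4.7,0,0,0,0,-0.8],[1.6,4.7,0,0,0,0,-0.8]]'; python3 go.py .5513 .0706 .21 11.5
```

```text
time: 7.25
ee_pos: [0.5308, 0.1519, 0.2225]
ee_rot: [0.995, 0.104, 0.006, -0.003]
force: [1.6, 0.8, -0.5]
grip_width: 0.901
t 7.25 p [0.5308 0.1519 0.2225] yaw 11.93 F [ 1.6  0.8 -0.5] grip 0.901 q [ 0.02  0.43 -0.5   1.73  0.23  1.02 -1.93]
shift cm [0.31 8.38 1.21] turn [-0.005 -0.012  0.008] shift if level at target yaw [0.39 8.37 1.25]
```

```bash
python3 -m creep '[[0,4.2,0.5,0,-0.01,0.008,-0.8],[0,3,0.5,0,0,0,-0.8],[0,0,2,0,0,0,-0.8],[0,0,0,0,0,0,-0.8]]'; python3 go.py .5513 .0706 .108 11.5
```

```text
time: 7.65
ee_pos: [0.5507, 0.0691, 0.1916]
ee_rot: [0.996, 0.093, 0.003, -0.001]
force: [-0.7, 1.1, 0.3]
grip_width: 0.903
t 7.65 p [0.5507 0.0691 0.1916] yaw 10.68 F [-0.7  1.1  0.3] grip 0.903 q [ 0.15  0.47 -0.47  1.76  0.25  0.96 -1.81]
shift cm [ 0.04 -0.13  8.36] turn [-0.002 -0.005 -0.014] shift if level at target yaw [ 0.09 -0.14  8.36]
```

```bash
python3 -m creep '[[0,-0.1,2,0,0,-0.01,-0.8],[0,0,3,0,0,0,-0.8],[0,0,1.5,0,0,0,-0.8],[0,0,0,0,0,0,-0.8]]'; python3 go.py .5513 .0706 .108 11.5
```

```text
time: 8.05
ee_pos: [0.5528, 0.0728, 0.1281]
ee_rot: [0.995, 0.099, 0.005, -0.002]
force: [0.3, -0.3, 0.2]
grip_width: 0.907
t 8.05 p [0.5528 0.0728 0.1281] yaw 11.41 F [ 0.3 -0.3  0.2] grip 0.907 q [ 0.12  0.54 -0.44  1.84  0.31  0.82 -1.85]
shift cm [-0.21  0.19  2.01] turn [-0.002 -0.01  -0.002] shift if level at target yaw [-0.19  0.19  2.01]
```

```bash
python3 -m creep '[[-0.2,0.2,1,0,-0.01,0,-0.8],[0,0,0.8,0,0,0,-0.8],[0,0,0.1,0,0,0,-0.8],[0,0,0,0,0,0,-0.8]]'; python3 go.py .5513 .0706 .108 11.5
```

```text
time: 8.45
ee_pos: [0.5527, 0.0724, 0.1108]
ee_rot: [0.995, 0.101, 0.002, -0.002]
force: [-0.1, 0.3, 0.5]
grip_width: 0.901
t 8.45 p [0.5527 0.0724 0.1108] yaw 11.54 F [-0.1  0.3  0.5] grip 0.901 q [ 0.11  0.57 -0.43  1.85  0.32  0.79 -1.86]
shift cm [-0.18  0.15  0.28] turn [-0.003 -0.004  0.001] shift if level at target yaw [-0.18  0.15  0.28]
```

```bash
python3 -m creep '[[-0.2,0.2,0.2,0,0,0,-0.8],[0,0,0,0,0,0,-0.2],[0,0,0,0,0,0,0.3],[0,0,0,0,0,0,0.3],[0,0,0,0,0,0,1]]' 50; python3 go.py .5513 .0706 .108 11.5
```

```text
time: 8.95
ee_pos: [0.5517, 0.07, 0.11]
ee_rot: [0.995, 0.1, 0.003, -0.002]
force: [0.5, 0.6, -2.6]
grip_width: 0.593
t 8.95 p [0.5517 0.07   0.11  ] yaw 11.53 F [ 0.5  0.6 -2.6] grip 0.593 q [ 0.12  0.56 -0.43  1.86  0.32  0.78 -1.86]
shift cm [-0.02 -0.07  0.2 ] turn [-0.003 -0.006  0.   ] shift if level at target yaw [-0.02 -0.07  0.2 ]
```

```bash
python3 -m creep '[[0,0,0,0,0,0,1],[0,0,-1.5,0,0,0,1],[0,0,-3,0,0,0,1],[0,-1,-2,0,0,0,1],[0.3,-3,0,0,0,0,1]]'; python3 go.py .600 .310 .17 11.5
```

```text
time: 9.45
ee_pos: [0.5454, 0.1046, 0.175]
ee_rot: [0.995, 0.097, -0.0, 0.0]
force: [0.4, 0.6, -4.2]
grip_width: 0.594
t 9.45 p [0.5454 0.1046 0.175 ] yaw 11.11 F [ 0.4  0.6 -4.2] grip 0.594 q [ 0.08  0.49 -0.47  1.78  0.27  0.94 -1.88]
shift cm [  9.31 -19.11   0.49] turn [ 0.     0.001 -0.007] shift if level at target yaw [  9.44 -19.04   0.5 ]
```

```bash
python3 -m creep '[[2,-4.2,0,0,0,0,1],[2,-4.2,0,0,0,0,1],[2,-4.2,0,0,0,0,1],[2,-3.8,0.3,0,0,0,1],[1,-1.8,0.3,0,0,0,1]]'; python3 go.py .600 .310 .110 11.5
```

```text
time: 9.95
ee_pos: [0.5991, 0.3058, 0.1686]
ee_rot: [0.996, 0.094, -0.001, 0.001]
force: [0.2, -0.2, -2.3]
grip_width: 0.592
t 9.95 p [0.5991 0.3058 0.1686] yaw 10.84 F [ 0.2 -0.2 -2.3] grip 0.592 q [-0.26  0.66 -0.44  1.46  0.3   1.09 -2.15]
shift cm [ 0.18 -0.4   5.86] turn [ 0.002  0.002 -0.011] shift if level at target yaw [ 0.17 -0.39  5.86]
```

```bash
python3 -m creep '[[0,0,2,0,0,-0.01,1],[0,0,2,0,0,0,1],[0,0,0.8,0,0,0,1],[0,0,0,0,0,0,1]]'; python3 go.py .600 .310 .110 11.5
```

```text
time: 10.35
ee_pos: [0.5972, 0.3122, 0.1167]
ee_rot: [0.995, 0.103, -0.002, -0.0]
force: [0.1, -0.4, -1.9]
grip_width: 0.596
t 10.35 p [0.5972 0.3122 0.1167] yaw 11.86 F [ 0.1 -0.4 -1.9] grip 0.596 q [-0.28  0.72 -0.43  1.51  0.33  0.99 -2.16]
shift cm [0.24 0.27 0.66] turn [-0.001  0.005  0.006] shift if level at target yaw [0.23 0.27 0.67]
```

```bash
python3 -m creep '[[0,0.2,0.4,0,0.004,0,1],[0,0,0.2,0,0,0,1],[0,0,0.15,0,0,0,1],[0,0,0.1,0,0,0,1]]'; python3 go.py .600 .310 .110 11.5
```

```text
time: 10.75
ee_pos: [0.5989, 0.3089, 0.11]
ee_rot: [0.995, 0.102, 0.001, -0.001]
force: [-0.9, 0.3, -0.0]
grip_width: 0.595
t 10.75 p [0.5989 0.3089 0.11  ] yaw 11.72 F [-0.9  0.3 -0. ] grip 0.595 q [-0.27  0.72 -0.43  1.53  0.34  0.97 -2.17]
shift cm [ 0.13 -0.08  0.  ] turn [-0.001 -0.002  0.004] shift if level at target yaw [ 0.13 -0.08  0.  ]
```

```bash
python3 -m creep '[[0,0,0.1,0,0,0,1],[0,0,0,0,0,0,0],[0,0,0,0,0,0,-0.6],[0,0,-1,0,0,0,-0.8],[0,0,-4,0,0,0,-0.8]]'; python3 go.py .5773 -.0575 .22 11.5
```

```text
time: 11.25
ee_pos: [0.5975, 0.3074, 0.1575]
ee_rot: [0.995, 0.102, -0.001, 0.001]
force: [0.7, -1.3, 0.9]
grip_width: 0.901
t 11.25 p [0.5975 0.3074 0.1575] yaw 11.71 F [ 0.7 -1.3  0.9] grip 0.901 q [-0.26  0.67 -0.45  1.47  0.31  1.07 -2.14]
shift cm [-9.4  35.33 -6.18] turn [0.001 0.003 0.004] shift if level at target yaw [-9.25 35.36 -6.25]
```

```bash
python3 -m creep '[[0,0,-4,0,0,0,-0.8],[-0.5,3,-2,0,0,0,-0.8],[-1.2,4.6,0,0,0,0,-0.8],[-1.2,4.7,0,0,0,0,-0.8],[-1.2,4.7,0,0,0,0,-0.8]]'; python3 go.py .5773 -.0575 .21 11.5
```

```text
time: 11.75
ee_pos: [0.594, 0.1416, 0.2303]
ee_rot: [0.994, 0.11, 0.007, -0.006]
force: [0.4, -0.2, 0.3]
grip_width: 0.897
t 11.75 p [0.594  0.1416 0.2303] yaw 12.6 F [ 0.4 -0.2  0.3] grip 0.897 q [ 0.03  0.51 -0.49  1.57  0.25  1.11 -1.86]
shift cm [-6.   19.08  1.76] turn [-0.01  -0.014  0.019] shift if level at target yaw [-5.6  19.18  2.03]
```

```bash
python3 -m creep '[[-1.2,4.7,0.3,0,0,0,-0.8],[-1.2,4.7,0.3,0,0,0,-0.8],[-1.2,4.2,0.3,0,0,0,-0.8]]'; python3 go.py .5773 -.0575 .21 11.5
```

```text
time: 12.05
ee_pos: [0.5893, -0.0043, 0.2237]
ee_rot: [0.994, 0.11, 0.01, -0.005]
force: [0.3, 0.4, 0.7]
grip_width: 0.9
t 12.05 p [ 0.5893 -0.0043  0.2237] yaw 12.63 F [0.3 0.4 0.7] grip 0.9 q [ 0.28  0.48 -0.48  1.64  0.24  1.06 -1.61]
shift cm [-2.37  4.94  1.28] turn [-0.008 -0.022  0.02 ] shift if level at target yaw [-2.24  4.98  1.37]
```

```bash
python3 -m creep '[[-2,4,0.5,-0.008,-0.02,0.02,-0.8],[0,0.5,2,0,0,0,-0.8],[0,0,2,0,0,0,-0.8],[0,0,0,0,0,0,-0.8]]'; python3 go.py .5773 -.0575 .094 11.5
```

```text
time: 12.45
ee_pos: [0.5801, -0.0662, 0.181]
ee_rot: [0.996, 0.092, 0.003, 0.003]
force: [-0.4, 0.1, -0.2]
grip_width: 0.9
t 12.45 p [ 0.5801 -0.0662  0.181 ] yaw 10.6 F [-0.4  0.1 -0.2] grip 0.9 q [ 0.36  0.52 -0.45  1.71  0.27  0.97 -1.58]
shift cm [-0.16 -0.97  8.69] turn [ 0.007 -0.006 -0.016] shift if level at target yaw [-0.1  -0.91  8.7 ]
```

```bash
python3 -m creep '[[-0.2,-0.9,0,0.007,-0.006,-0.016,-0.8],[0,0,2,0,0,0,-0.8],[0,0,2.5,0,0,0,-0.8],[0,0,1,0,0,0,-0.8],[0,0,0,0,0,0,-0.8]]'; python3 go.py .5773 -.0575 .094 11.5
```

```text
time: 12.95
ee_pos: [0.58, -0.0513, 0.1319]
ee_rot: [0.994, 0.105, 0.004, -0.001]
force: [0.7, 0.4, 0.6]
grip_width: 0.897
t 12.95 p [ 0.58   -0.0513  0.1319] yaw 12.03 F [0.7 0.4 0.6] grip 0.897 q [ 0.33  0.57 -0.44  1.77  0.3   0.86 -1.61]
shift cm [-0.42  0.56  3.79] turn [-0.001 -0.009  0.009] shift if level at target yaw [-0.38  0.56  3.79]
```

```bash
python3 -m creep '[[-0.4,0.5,0,0,-0.009,0.009,-0.8],[0,0,1.8,0,0,0,-0.8],[0,0,1.4,0,0,0,-0.8],[0,0,0.2,0,0,0,-0.8],[0,0,0,0,0,0,-0.8]]'; python3 go.py .5773 -.0575 .094 11.5
```

```text
time: 13.45
ee_pos: [0.5798, -0.0567, 0.1023]
ee_rot: [0.995, 0.101, 0.003, 0.0]
force: [0.7, -0.1, -0.2]
grip_width: 0.9
t 13.45 p [ 0.5798 -0.0567  0.1023] yaw 11.54 F [ 0.7 -0.1 -0.2] grip 0.9 q [ 0.32  0.61 -0.41  1.8   0.33  0.8  -1.63]
shift cm [-0.27  0.03  0.82] turn [ 0.001 -0.005  0.001] shift if level at target yaw [-0.26  0.03  0.83]
```

```bash
python3 -m creep '[[-0.3,0,0.7,0,-0.005,0,-0.8],[0,0,0,0,0,0,-0.8],[0,0,0,0,0,0,0],[0,0,0,0,0,0,0.4],[0,0,0,0,0,0,0.4]]' 40; python3 go.py .5773 -.0575 .094 11.5
```

```text
time: 13.95
ee_pos: [0.5777, -0.0576, 0.0966]
ee_rot: [0.995, 0.1, 0.001, 0.001]
force: [0.6, -0.8, -0.8]
grip_width: 0.509
t 13.95 p [ 0.5777 -0.0576  0.0966] yaw 11.51 F [ 0.6 -0.8 -0.8] grip 0.509 q [ 0.32  0.61 -0.41  1.81  0.33  0.79 -1.63]
shift cm [-0.03 -0.02  0.26] turn [ 0.002 -0.002  0.   ] shift if level at target yaw [-0.03 -0.02  0.26]
```

```bash
python3 -m creep '[[0,0,0,0,0,0,1],[0,0,-1.5,0,0,0,1],[0,0,-3,0,0,0,1],[0,0,-4,0,0,0,1],[-0.5,-2,-1,0,0,0,1]]' 45; python3 go.py .512 .300 .18 11.5
```

```text
time: 14.45
ee_pos: [0.5672, -0.0412, 0.1915]
ee_rot: [0.995, 0.098, -0.002, 0.001]
force: [1.2, -0.8, -1.1]
grip_width: 0.504
t 14.45 p [ 0.5672 -0.0412  0.1915] yaw 11.31 F [ 1.2 -0.8 -1.1] grip 0.504 q [ 0.33  0.49 -0.46  1.72  0.25  0.99 -1.6 ]
shift cm [  1.28 -34.54   1.11] turn [ 0.001  0.004 -0.003] shift if level at target yaw [  1.4  -34.53   1.15]
```

```bash
python3 -m creep '[[0,-4,0,0,0,0,1],[0.1,-4.8,0,0,0,0,1],[0.2,-4.8,0,0,0,0,1],[0.2,-4.8,0,0,0,0,1],[0.2,-4.8,0,0,0,0,1]]'; python3 go.py .512 .300 .18 11.5
```

```text
time: 14.95
ee_pos: [0.5267, 0.1904, 0.1912]
ee_rot: [0.996, 0.092, -0.001, 0.002]
force: [1.1, 0.7, -1.6]
grip_width: 0.501
t 14.95 p [0.5267 0.1904 0.1912] yaw 10.61 F [ 1.1  0.7 -1.6] grip 0.501 q [-0.08  0.48 -0.48  1.74  0.26  0.98 -2.04]
shift cm [  0.58 -11.05   1.07] turn [ 0.004  0.003 -0.016] shift if level at target yaw [  0.74 -11.03   1.12]
```

```bash
python3 -m creep '[[0.2,-4.5,0,0,0,0,1],[0.2,-3.8,0.4,0,0,-0.01,1],[0.1,-1.8,0.4,0,0,0,1],[0,0,0,0,0,0,1]]'; python3 go.py .512 .300 .0966 11.5
python3 - <<'E'
from h import *
c=cam("wrist");cv2.imwrite("pics/w2.png",c["pixels"][:,:,::-1])
E
```

```text
time: 15.35
ee_pos: [0.5039, 0.3058, 0.181]
ee_rot: [0.994, 0.105, -0.003, -0.0]
force: [0.6, -0.4, -2.1]
grip_width: 0.502
t 15.35 p [0.5039 0.3058 0.181 ] yaw 12.04 F [ 0.6 -0.4 -2.1] grip 0.502 q [-0.28  0.54 -0.48  1.68  0.28  1.   -2.22]
shift cm [0.73 0.75 8.44] turn [-0.002  0.006  0.009] shift if level at target yaw [0.68 0.73 8.44]
```

View pics/w2.png

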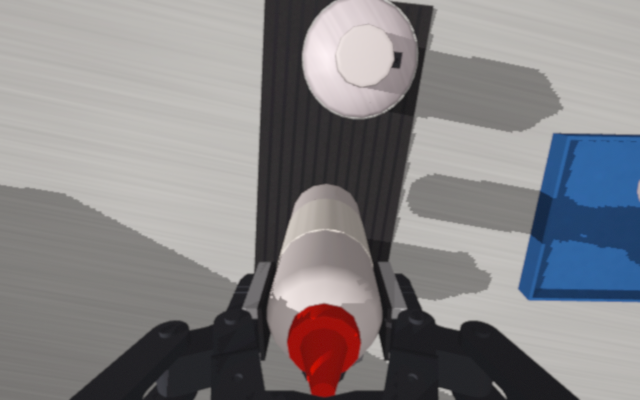

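The can stands upright on the mat at (360,60). The squeeze bottle is held straight at (325,290), between it and the flask.

```bash
python3 -m creep '[[0.8,0.6,1.5,0,0.006,0.009,1],[0,0,3,0,0,0,1],[0,0,1.8,0,0,0,1],[0,0,0,0,0,0,1]]'; python3 go.py .512 .300 .0966 11.5
```

```text
time: 15.8
ee_pos: [0.5142, 0.2948, 0.1164]
ee_rot: [0.995, 0.098, 0.0, 0.002]
force: [0.3, -0.9, -0.8]
grip_width: 0.499
t 15.8 p [0.5142 0.2948 0.1164] yaw 11.2 F [ 0.3 -0.9 -0.8] grip 0.499 q [-0.29  0.61 -0.44  1.75  0.33  0.86 -2.25]
shift cm [-0.12 -0.56  1.98] turn [ 0.003 -0.    -0.005] shift if level at target yaw [-0.11 -0.56  1.98]
```

```bash
python3 -m creep '[[-0.1,-0.5,1,0.003,0,-0.005,1],[0,0,0.6,0,0,0,1],[0,0,0.2,0,0,0,1],[0,0,0.2,0,0,0,1]]'; python3 go.py .512 .300 .0966 11.5
```

```text
time: 16.2
ee_pos: [0.5136, 0.2979, 0.0971]
ee_rot: [0.995, 0.099, 0.001, 0.0]
force: [-0.4, 0.1, -1.1]
grip_width: 0.502
t 16.2 p [0.5136 0.2979 0.0971] yaw 11.32 F [-0.4  0.1 -1.1] grip 0.502 q [-0.3   0.63 -0.43  1.77  0.35  0.82 -2.27]
shift cm [-0.11 -0.24  0.05] turn [ 0.    -0.002 -0.003] shift if level at target yaw [-0.11 -0.24  0.05]
```

```bash
python3 -m creep '[[0,0,0.15,0,0,0,1],[0,0,0.1,0,0,0,1],[0,0,0,0,0,0,1]]'; python3 go.py .512 .300 .0966 11.5
```

```text
time: 16.5
ee_pos: [0.5146, 0.2982, 0.0972]
ee_rot: [0.995, 0.098, 0.003, -0.0]
force: [0.6, -0.4, -0.5]
grip_width: 0.5
t 16.5 p [0.5146 0.2982 0.0972] yaw 11.29 F [ 0.6 -0.4 -0.5] grip 0.5 q [-0.3   0.63 -0.43  1.77  0.35  0.81 -2.27]
shift cm [-0.22 -0.23  0.06] turn [ 0.    -0.006 -0.004] shift if level at target yaw [-0.22 -0.23  0.06]
```

```bash
python3 -m creep '[[0,0,0.25,0,0.005,0,1],[0,0,0.15,0,0,0,1]]'; python3 go.py .512 .300 .0966 11.5
```

```text
time: 16.7
ee_pos: [0.5164, 0.2987, 0.0965]
ee_rot: [0.995, 0.098, 0.008, -0.001]
force: [-4.9, -3.9, 13.8]
grip_width: 0.504
t 16.7 p [0.5164 0.2987 0.0965] yaw 11.26 F [-4.9 -3.9 13.8] grip 0.504 q [-0.3   0.63 -0.43  1.77  0.36  0.8  -2.28]
shift cm [-0.4  -0.21 -0.02] turn [-0.    -0.017 -0.004] shift if level at target yaw [-0.4  -0.22 -0.01]
```

```bash
python3 -m creep '[[-0.2,0,0,0,-0.015,0,1],[0,0,0,0,0,0,0.1],[0,0,0,0,0,0,-0.5],[0,0,-1,0,0,0,-0.7],[0,0,-4,0,0,0,-0.7]]'; python3 go.py .5685 .003 .15 11.5
```

```text
time: 17.2
ee_pos: [0.5124, 0.2969, 0.1439]
ee_rot: [0.995, 0.098, -0.003, 0.001]
force: [0.2, -0.2, -1.0]
grip_width: 0.854
t 17.2 p [0.5124 0.2969 0.1439] yaw 11.29 F [ 0.2 -0.2 -1. ] grip 0.854 q [-0.28  0.58 -0.46  1.72  0.31  0.93 -2.24]
shift cm [-0.26 29.92 -0.54] turn [ 0.002  0.005 -0.004] shift if level at target yaw [-0.36 29.92 -0.61]
```

```bash
python3 -m creep '[[0,0,-4.5,0,0,0,-0.7],[0,2,-1.5,0,0,0,-0.7],[0,4.5,0,0,0,0,-1],[0,4.8,0,0,0,0,-1],[0,4.8,0,0,0,0,-1]]'; python3 go.py .5685 .003 .20 11.5
```

```text
time: 17.7
ee_pos: [0.5457, 0.1477, 0.2154]
ee_rot: [0.994, 0.107, 0.004, -0.004]
force: [0.5, -0.8, 0.1]
grip_width: 0.998
t 17.7 p [0.5457 0.1477 0.2154] yaw 12.25 F [ 0.5 -0.8  0.1] grip 0.998 q [ 0.02  0.46 -0.49  1.71  0.24  1.03 -1.91]
shift cm [-0.86 14.64  1.42] turn [-0.008 -0.008  0.013] shift if level at target yaw [-0.65 14.64  1.54]
```

```bash
python3 -m creep '[[-0.3,4.8,0,0,0,0,-1],[-0.3,4,1,0,0,0,-1],[-0.2,2,1,0,0,0,-1],[0,0,0,0,0,0,-1]]'; python3 go.py .5685 .003 .10 11.5
```

```text
time: 18.1
ee_pos: [0.5632, 0.0275, 0.1971]
ee_rot: [0.995, 0.101, 0.006, -0.002]
force: [0.4, 0.8, -0.2]
grip_width: 1.002
t 18.1 p [0.5632 0.0275 0.1971] yaw 11.62 F [ 0.4  0.8 -0.2] grip 1.002 q [ 0.22  0.47 -0.47  1.74  0.25  0.98 -1.71]
shift cm [-0.1   2.54  9.7 ] turn [-0.003 -0.013  0.002] shift if level at target yaw [0.03 2.51 9.71]
```

Run:
```python
from h import *
c=cam("top");P=cloud(c);Q=P.reshape(-1,3);Q=Q[np.isfinite(Q[:,0])]
for n,(x,y,z0) in dict(fl=(.4275,.29,.1),can=(.598,.308,.1),sq=(.513,.298,.09),tin=(.568,.003,.03)).items():
    q=Q[(np.hypot(Q[:,0]-x,Q[:,1]-y)<.045)&(Q[:,2]>z0)&(Q[:,2]<.17)]
    print(n,len(q),q.max(0).round(3),((q.min(0)+q.max(0))/2).round(4))
cv2.imwrite("pics/t2.png",cv2.resize(c["pixels"][90:290,150:490,::-1],None,fx=2.3,fy=2.3))
c=cam("wrist");cv2.imwrite("pics/w3.png",c["pixels"][:,:,::-1])
```

```text
fl 488 [0.456 0.317 0.146] [0.4275 0.2885 0.1228]
can 570 [0.626 0.336 0.163] [0.6001 0.3091 0.1314]
sq 369 [0.538 0.317 0.15 ] [0.5168 0.2961 0.1201]Traceback (most recent call last):
  File "<stdin>", line 5, in <module>
    return umr_maximum(a, axis, None, out, keepdims, initial, where)
ValueError: zero-size array to reduction operation maximum which has no identity
```

Run:
```python
from h import *
c=cam("wrist");cv2.imwrite("pics/w3.png",c["pixels"][:,:,::-1]);P=cloud(c)
Q=P.reshape(-1,3);Q=Q[np.isfinite(Q[:,0])]
q=Q[(np.hypot(Q[:,0]-.568,Q[:,1]-.003)<.045)&(Q[:,2]>.038)&(Q[:,2]<.05)]
print(len(q),((q.min(0)+q.max(0))/2).round(4),q.min(0),q.max(0),cv2.minEnclosingCircle((q[:,:2]*1000).astype(np.float32)))
```

```text
3389 [0.5672 0.0036 0.0418] [ 0.53901798 -0.0247045   0.03802686] [0.59533178 0.03184898 0.04560281] ((567.1273803710938, 3.5452749729156494), 28.50751495361328)
```

View pics/w3.png

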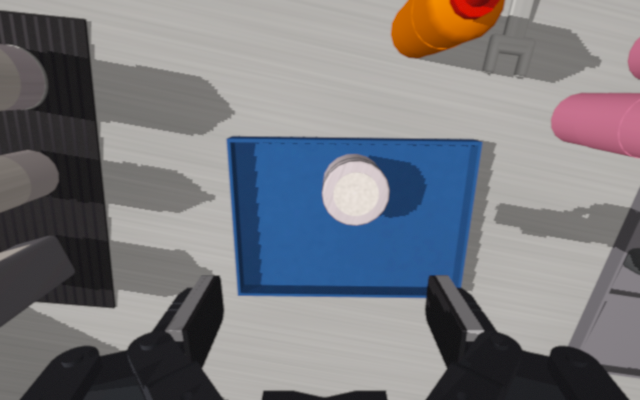

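The drip tray now holds only the tin, at (355,190) → (0.567, 0.004).

```bash
python3 -m creep '[[0,2.4,0,-0.003,-0.013,0.002,-1],[0,0,3,0,0,0,-1],[0,0,4,0,0,0,-1],[0,0,3,0,0,0,-1],[0,0,0,0,0,0,-1]]'; python3 go.py .5672 .0036 .026 11.5
```

```text
time: 18.7
ee_pos: [0.5724, 0.0219, 0.1018]
ee_rot: [0.994, 0.11, 0.007, -0.004]
force: [-1.0, 0.1, 0.6]
grip_width: 0.998
t 18.7 p [0.5724 0.0219 0.1018] yaw 12.61 F [-1.   0.1  0.6] grip 0.998 q [ 0.2   0.59 -0.43  1.83  0.33  0.77 -1.75]
shift cm [-1.02  1.72  7.55] turn [-0.006 -0.014  0.019] shift if level at target yaw [-0.88  1.69  7.58]
```

```bash
python3 -m creep '[[-1,1.7,0,-0.006,-0.014,0.019,-1],[0,0,0,0,0,0,-1]]'; python3 go.py .5672 .0036 .026 11.5
```

```text
time: 18.9
ee_pos: [0.5669, 0.0058, 0.1039]
ee_rot: [0.995, 0.102, 0.0, -0.001]
force: [0.3, -0.9, 0.3]
grip_width: 0.997
t 18.9 p [0.5669 0.0058 0.1039] yaw 11.74 F [ 0.3 -0.9  0.3] grip 0.997 q [ 0.22  0.59 -0.42  1.83  0.32  0.79 -1.74]
shift cm [-0.02  0.23  7.79] turn [-0.001 -0.001  0.004] shift if level at target yaw [-0.01  0.22  7.79]
```

```bash
python3 -m creep '[[0,0.2,2,0,0,0.003,-1],[0,0,2,0,0,0,-1],[0,0,0,0,0,0,-1]]'; python3 go.py .5672 .0036 .026 11.5
```

```text
time: 19.2
ee_pos: [0.5713, 0.0051, 0.0694]
ee_rot: [0.995, 0.101, 0.006, -0.0]
force: [-0.4, 0.1, -0.4]
grip_width: 1.0
t 19.2 p [0.5713 0.0051 0.0694] yaw 11.55 F [-0.4  0.1 -0.4] grip 1.0 q [ 0.2   0.63 -0.4   1.86  0.36  0.7  -1.77]
shift cm [-0.48  0.06  4.33] turn [ 0.    -0.011  0.001] shift if level at target yaw [-0.43  0.06  4.34]
```

```bash
python3 -m creep '[[-0.5,0,1,0,-0.011,0,-1],[0,0,1.5,0,0,0,-1],[0,0,1,0,0,0,-1],[0,0,0,0,0,0,-1]]'; python3 go.py .5672 .0036 .026 11.5
```

```text
time: 19.6
ee_pos: [0.5689, 0.0047, 0.0379]
ee_rot: [0.995, 0.101, 0.003, 0.001]
force: [-0.8, 0.0, 0.6]
grip_width: 1.005
t 19.6 p [0.5689 0.0047 0.0379] yaw 11.54 F [-0.8  0.   0.6] grip 1.005 q [ 0.18  0.68 -0.37  1.89  0.39  0.64 -1.79]
shift cm [-0.2   0.07  1.19] turn [ 0.002 -0.006  0.001] shift if level at target yaw [-0.19  0.07  1.19]
```

```bash
python3 -m creep '[[-0.2,0,1,0.002,-0.006,0,-1],[0,0,0.3,0,0,0,-1],[0,0,0,0,0,0,-0.2],[0,0,0,0,0,0,0.3],[0,0,0,0,0,0,0.3]]' 40; python3 go.py .5672 .0036 .026 11.5
```

```text
time: 20.1
ee_pos: [0.5676, 0.0044, 0.0257]
ee_rot: [0.995, 0.1, 0.001, -0.0]
force: [-0.6, 0.3, 1.2]
grip_width: 0.64
t 20.1 p [0.5676 0.0044 0.0257] yaw 11.53 F [-0.6  0.3  1.2] grip 0.64 q [ 0.18  0.69 -0.36  1.89  0.4   0.62 -1.8 ]
shift cm [-0.06  0.07 -0.03] turn [-0.    -0.001  0.001] shift if level at target yaw [-0.06  0.07 -0.03]
```

```bash
python3 -m creep '[[0,0,0,0,0,0,1],[0,0,-1.5,0,0,0,1],[0,0,-3,0,0,0,1],[0,0,-3,0,0,0.08,1],[0,0,0,0,0,0.08,1]]' 50; python3 go.py .4667 -.3195 .1 2.3
```

```text
time: 20.6
ee_pos: [0.5668, 0.0044, 0.1023]
ee_rot: [1.0, 0.019, -0.001, -0.001]
force: [0.4, 0.1, -2.1]
grip_width: 0.639
t 20.6 p [0.5668 0.0044 0.1023] yaw 2.18 F [ 0.4  0.1 -2.1] grip 0.639 q [ 0.19  0.58 -0.38  1.83  0.29  0.78 -1.87]
shift cm [-11.23  31.99   0.2 ] turn [-0.001  0.002 -0.002] shift if level at target yaw [-11.3   31.97   0.23]
```

```bash
python3 -m creep '[[-1,2.5,0,0,0,0,1],[-1.7,4.5,0,0,0,0,1],[-1.7,4.5,0,0,0,0,1],[-1.7,4.5,0,0,0,0,1],[-1.7,4.5,0,0,0,0,1]]'; python3 go.py .4667 -.3195 .1 2.3
```

```text
time: 21.1
ee_pos: [0.4998, -0.1996, 0.1036]
ee_rot: [1.0, 0.026, 0.004, -0.003]
force: [1.1, -0.8, -0.8]
grip_width: 0.639
t 21.1 p [ 0.4998 -0.1996  0.1036] yaw 2.95 F [ 1.1 -0.8 -0.8] grip 0.639 q [ 0.61  0.55 -0.4   1.91  0.3   0.73 -1.48]
shift cm [-3.93 11.81  0.26] turn [-0.006 -0.008  0.011] shift if level at target yaw [-3.79 11.85  0.36]
```

```bash
python3 -m creep '[[-1.4,4.3,0,0,-0.008,0.01,1],[-1.2,3.5,0,0,0,0,1],[-0.5,1.8,0,0,0,0,1],[0,0,0,0,0,0,1],[0,0,0,0,0,0,1]]'; python3 go.py .4667 -.3195 .0257 2.3
```

```text
time: 21.6
ee_pos: [0.4666, -0.3096, 0.1024]
ee_rot: [1.0, 0.014, -0.002, -0.001]
force: [-0.4, 1.2, -1.2]
grip_width: 0.637
t 21.6 p [ 0.4666 -0.3096  0.1024] yaw 1.59 F [-0.4  1.2 -1.2] grip 0.637 q [ 0.8   0.58 -0.4   1.85  0.31  0.78 -1.3 ]
shift cm [0.01 1.01 7.67] turn [-0.003  0.003 -0.012] shift if level at target yaw [-0.03  0.99  7.67]
```

Run:
```python
from h import *
c=cam("wrist");cv2.imwrite("pics/w4.png",c["pixels"][:,:,::-1]);np.savez("w4.npz",px=c["pixels"],z=c["z_map"],intrinsics=c["intrinsics"],Rw=c["Rw"],o=c["o"])
```

```text
(no output)
```

View pics/w4.png

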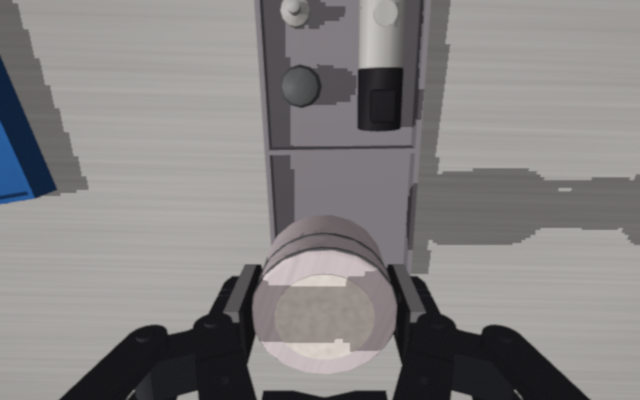

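Run:
```python
from h import *
d=dict(np.load("w4.npz"))
p=cast(d,[[268,151],[413,148],[414,152],[266,152]],.015);print(p.round(4))
```

```text
[[ 0.5097 -0.2732  0.015 ]
 [ 0.5141 -0.3623  0.015 ]
 [ 0.5116 -0.3632  0.015 ]
 [ 0.5091 -0.2719  0.015 ]]
```

The divider line is at rows 148–152, which puts the compartment centre at about (0.4655, -0.319). Now I lower the tin into it.

```bash
python3 -m creep '[[0,0.9,0,-0.003,0.003,-0.012,1],[0,0,2,0,0,0,1],[0,0,2.5,0,0,0,1],[0,0,1,0,0,0,1],[0,0,0,0,0,0,1]]'; python3 go.py .4655 -.319 .0257 2.3
```

```text
time: 22.15
ee_pos: [0.4715, -0.3143, 0.0475]
ee_rot: [1.0, 0.027, 0.002, 0.001]
force: [0.1, 0.0, -0.9]
grip_width: 0.634
t 22.15 p [ 0.4715 -0.3143  0.0475] yaw 3.08 F [ 0.1  0.  -0.9] grip 0.634 q [ 0.78  0.66 -0.36  1.89  0.36  0.66 -1.32]
shift cm [-0.63  0.43  2.17] turn [ 0.001 -0.004  0.014] shift if level at target yaw [-0.62  0.44  2.18]
```

```bash
python3 -m creep '[[-0.6,0.4,0.8,0,-0.004,0.01,1],[0,0,0.8,0,0,0,1],[0,0,0.3,0,0,0,1],[0,0,0.2,0,0,0,1]]'; python3 go.py .4655 -.319 .0257 2.3
```

```text
time: 22.55
ee_pos: [0.4669, -0.319, 0.0271]
ee_rot: [1.0, 0.022, 0.001, 0.002]
force: [-0.0, -0.2, -1.2]
grip_width: 0.642
t 22.55 p [ 0.4669 -0.319   0.0271] yaw 2.56 F [-0.  -0.2 -1.2] grip 0.642 q [ 0.77  0.69 -0.34  1.9   0.38  0.61 -1.34]
shift cm [-0.15 -0.01  0.14] turn [ 0.003 -0.002  0.004] shift if level at target yaw [-0.14 -0.01  0.14]
```

```bash
python3 -m creep '[[0,0,0.2,0,0,0,1],[0,0,0.15,0,0,0,1],[0,0,0.1,0,0,0,1]]'; python3 go.py .4655 -.319 .0257 2.3
```

```text
time: 22.85
ee_pos: [0.4671, -0.319, 0.0258]
ee_rot: [1.0, 0.022, 0.002, 0.003]
force: [-2.1, 1.1, 4.0]
grip_width: 0.641
t 22.85 p [ 0.4671 -0.319   0.0258] yaw 2.55 F [-2.1  1.1  4. ] grip 0.641 q [ 0.77  0.69 -0.34  1.9   0.38  0.61 -1.34]
shift cm [-0.16 -0.01  0.01] turn [ 0.005 -0.003  0.004] shift if level at target yaw [-0.16 -0.01  0.01]
```

```bash
python3 -m creep '[[0,0,0,0,0,0,-0.45],[0,0,0,0,0,0,-0.5],[0,0,-1,0,0,0,-0.55],[0,0,-3,0,0,0,-0.6],[0,0,-4,0,0,0,-0.8]]'; python3 go.py .517 .296 .21 11.5
```

```text
time: 23.35
ee_pos: [0.4651, -0.3173, 0.1052]
ee_rot: [1.0, 0.023, -0.001, 0.0]
force: [0.6, -0.9, -0.0]
grip_width: 0.902
t 23.35 p [ 0.4651 -0.3173  0.1052] yaw 2.59 F [ 0.6 -0.9 -0. ] grip 0.902 q [ 0.82  0.58 -0.41  1.84  0.31  0.79 -1.28]
shift cm [  7.94 -61.03 -10.53] turn [ 0.     0.003 -0.155] shift if level at target yaw [ 17.32 -59.07 -10.48]
```

```bash
python3 -m creep '[[0,0,-4.5,0,0,-0.08,-0.8],[0,-2,-4,0,0,-0.08,-0.8]]'
python3 - <<'E'
from h import *
c=cam("wrist");cv2.imwrite("pics/w5.png",c["pixels"][:,:,::-1]);P=cloud(c)
Q=P.reshape(-1,3);Q=Q[np.isfinite(Q[:,0])]
q=Q[(np.hypot(Q[:,0]-.4665,Q[:,1]+.319)<.045)&(Q[:,2]>.038)&(Q[:,2]<.055)]
print(len(q),cv2.minEnclosingCircle((q[:,:2]*1000).astype(np.float32)),np.c_[q,np.ones(len(q))][:,[0,1,3]].shape, np.linalg.lstsq(np.c_[q[:,:2]-q[:,:2].mean(0),np.ones(len(q))],q[:,2],rcond=None)[0])
E
python3 go.py .517 .296 .21 11.5
```

```text
time: 23.55
ee_pos: [0.4621, -0.2992, 0.1938]
ee_rot: [0.995, 0.103, -0.002, 0.0]
force: [1.1, 0.1, -0.3]
grip_width: 0.9
3508 ((466.5972900390625, -319.0270080566406), 28.596912384033203) (3508, 3) [-0.0063619  -0.00233957  0.04281153]
t 23.6 p [ 0.465  -0.2946  0.2003] yaw 12.38 F [1.4 3.2 3.8] grip 0.903 q [ 0.86  0.46 -0.51  1.76  0.26  0.98 -1.11]
shift cm [ 17.75 -56.56  -1.12] turn [ 0.004 -0.003  0.015] shift if level at target yaw [ 16.87 -56.83  -0.97]
```

View pics/w5.png

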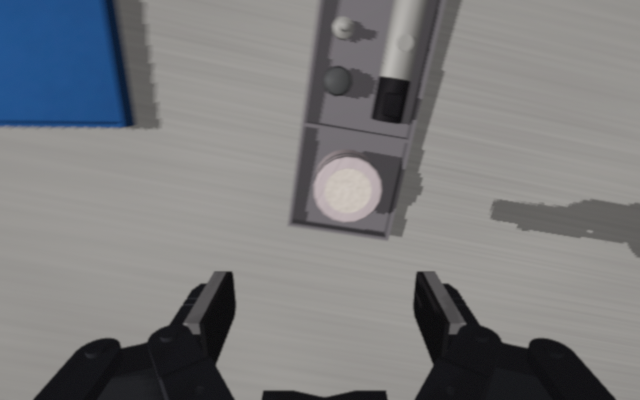

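The tin lies flat (top at z 0.0428, slope below 0.5°) and centred in the square compartment, at (347,188). Next is the squeeze bottle.

```bash
python3 -m creep '[[1.4,-4.7,-0.2,0,0,0.01,-0.8],[1.4,-4.7,-0.2,0,0,0,-0.8],[1.4,-4.7,0,0,0,0,-0.8],[1.4,-4.7,0,0,0,0,-0.8],[1.4,-4.7,0,0,0,0,-0.8]]'; python3 go.py .517 .296 .21 11.5
```

```text
time: 24.1
ee_pos: [0.4873, -0.0538, 0.2086]
ee_rot: [0.995, 0.095, 0.007, 0.006]
force: [0.7, 0.1, 0.0]
grip_width: 0.897
t 24.1 p [ 0.4873 -0.0538  0.2086] yaw 10.95 F [0.7 0.1 0. ] grip 0.897 q [ 0.46  0.36 -0.56  1.91  0.25  0.93 -1.59]
shift cm [  9.57 -33.77  -0.45] turn [ 0.013 -0.013 -0.01 ] shift if level at target yaw [  9.89 -33.68  -0.14]
```

```bash
python3 -m creep '[[1.4,-4.7,0,0,0,0,-0.8],[1.4,-4.7,0,0,0,0,-0.8],[1.4,-4.7,0,0,0,0,-0.8],[1.4,-4.7,0,0,0,0,-0.8],[1.4,-4.7,0,0,0,0,-0.8]]'; python3 go.py .517 .296 .21 11.5
```

```text
time: 24.6
ee_pos: [0.5105, 0.1952, 0.2096]
ee_rot: [0.995, 0.094, 0.009, 0.006]
force: [1.3, -0.3, 0.0]
grip_width: 0.902
t 24.6 p [0.5105 0.1952 0.2096] yaw 10.83 F [ 1.3 -0.3  0. ] grip 0.902 q [-0.03  0.45 -0.57  1.77  0.31  1.   -2.11]
shift cm [ 2.53 -9.77 -0.13] turn [ 0.014 -0.018 -0.012] shift if level at target yaw [ 2.64 -9.75 -0.04]
```

```bash
python3 -m creep '[[1.2,-4,0,0.014,-0.018,-0.012,-0.8],[0.8,-3.5,0,0,0,0,-0.8],[0.3,-1.5,0,0,0,0,-0.8],[0,0,0,0,0,0,-0.8],[0,0,0,0,0,0,-0.8]]'; python3 go.py .517 .296 .0966 11.5
```

```text
time: 25.1
ee_pos: [0.5124, 0.3015, 0.2111]
ee_rot: [0.994, 0.106, -0.0, -0.003]
force: [1.1, -0.3, 0.7]
grip_width: 0.899
t 25.1 p [0.5124 0.3015 0.2111] yaw 12.18 F [ 1.1 -0.3  0.7] grip 0.899 q [-0.21  0.53 -0.58  1.63  0.31  1.08 -2.23]
shift cm [ 0.33  0.7  11.45] turn [-0.006 -0.001  0.012] shift if level at target yaw [ 0.35  0.63 11.45]
```

```bash
python3 -m creep '[[0.2,0.5,2,-0.006,0,0.01,-0.8],[0,0,3,0,0,0,-0.8],[0,0,2,0,0,0,-0.8],[0,0,0,0,0,0,-0.8]]'; python3 go.py .516 .297 .0966 11.5
```

```text
time: 25.5
ee_pos: [0.5178, 0.2899, 0.1411]
ee_rot: [0.995, 0.097, 0.002, 0.002]
force: [-0.5, -0.2, 0.7]
grip_width: 0.904
t 25.5 p [0.5178 0.2899 0.1411] yaw 11.15 F [-0.5 -0.2  0.7] grip 0.904 q [-0.22  0.59 -0.54  1.72  0.37  0.93 -2.29]
shift cm [-0.05 -0.74  4.45] turn [ 0.004 -0.004 -0.006] shift if level at target yaw [-0.03 -0.73  4.45]
```

```bash
python3 -m creep '[[-0.1,-0.7,0,0.004,-0.004,-0.006,-0.8],[0,0,1.5,0,0,0,-0.8],[0,0,2,0,0,0,-0.8],[0,0,0.4,0,0,0,-0.8],[0,0,0,0,0,0,-0.8]]'; python3 go.py .516 .297 .0966 11.5
```

```text
time: 26.0
ee_pos: [0.5179, 0.2952, 0.104]
ee_rot: [0.995, 0.098, 0.002, -0.001]
force: [-0.6, -0.0, 0.1]
grip_width: 0.897
t 26.0 p [0.5179 0.2952 0.104 ] yaw 11.28 F [-0.6 -0.   0.1] grip 0.897 q [-0.24  0.64 -0.52  1.76  0.41  0.85 -2.32]
shift cm [-0.15 -0.21  0.74] turn [-0.001 -0.005 -0.004] shift if level at target yaw [-0.15 -0.21  0.74]
```

```bash
python3 -m creep '[[-0.2,-0.2,0.6,0,-0.005,0,-0.8],[0,0,0.1,0,0,0,-0.8],[0,0,0,0,0,0,0],[0,0,0,0,0,0,0.4],[0,0,0,0,0,0,0.4]]' 40; python3 go.py .516 .297 .0966 11.5
```

```text
time: 26.5
ee_pos: [0.5164, 0.2979, 0.0989]
ee_rot: [0.995, 0.098, 0.001, -0.001]
force: [1.6, 0.1, -1.6]
grip_width: 0.504
t 26.5 p [0.5164 0.2979 0.0989] yaw 11.29 F [ 1.6  0.1 -1.6] grip 0.504 q [-0.24  0.64 -0.52  1.76  0.41  0.84 -2.32]
shift cm [-0.06  0.08  0.23] turn [-0.003 -0.003 -0.004] shift if level at target yaw [-0.06  0.08  0.23]
```

```bash
python3 -m creep '[[0,0,0,0,0,0,1],[0,0,-1.5,0,0,0,1],[0,0,-3,0,0,0,1],[0,1,-3,0,0,0,1],[0,3.5,0,0,0,0,1]]' 45; python3 go.py .5773 -.0575 .17 11.5
```

```text
time: 27.0
ee_pos: [0.5225, 0.2582, 0.1756]
ee_rot: [0.995, 0.103, -0.0, -0.003]
force: [0.5, -0.2, -1.8]
grip_width: 0.5
t 27.0 p [0.5225 0.2582 0.1756] yaw 11.77 F [ 0.5 -0.2 -1.8] grip 0.5 q [-0.13  0.54 -0.57  1.71  0.34  0.99 -2.19]
shift cm [-1.08 32.02  0.37] turn [-0.006 -0.     0.005] shift if level at target yaw [-0.92 32.03  0.56]
```

```bash
python3 -m creep '[[-0.2,4.8,0,0,0,0,1],[-0.2,4.8,0,0,0,0,1],[-0.2,4.8,0,0,0,0,1],[-0.2,4.8,0,0,0,0,1],[-0.2,4.8,0,0,0,0,1]]'; python3 go.py .5773 -.0575 .17 11.5
```

```text
time: 27.5
ee_pos: [0.5627, 0.0175, 0.1757]
ee_rot: [0.994, 0.107, 0.002, -0.004]
force: [1.3, 0.5, -1.0]
grip_width: 0.499
t 27.5 p [0.5627 0.0175 0.1757] yaw 12.28 F [ 1.3  0.5 -1. ] grip 0.499 q [ 0.31  0.52 -0.58  1.76  0.33  0.96 -1.76]
shift cm [-0.18  7.64  0.51] turn [-0.008 -0.005  0.014] shift if level at target yaw [-0.07  7.64  0.57]
```

```bash
python3 -m creep '[[-0.2,3.6,0,0,0,0.01,1],[0,2,0,0,0,0,1],[0,0.4,0,0,0,0,1],[0,0,0,0,0,0,1]]'; python3 go.py .5773 -.0575 .099 11.5
```

```text
time: 27.9
ee_pos: [0.573, -0.0545, 0.1741]
ee_rot: [0.995, 0.095, 0.001, -0.002]
force: [0.0, 1.1, -1.7]
grip_width: 0.503
t 27.9 p [ 0.573  -0.0545  0.1741] yaw 10.88 F [ 0.   1.1 -1.7] grip 0.503 q [ 0.42  0.53 -0.57  1.73  0.33  0.97 -1.65]
shift cm [0.36 0.41 7.51] turn [-0.005 -0.002 -0.011] shift if level at target yaw [0.37 0.38 7.51]
```

```bash
python3 -m creep '[[0.3,0.3,1.5,0,0,-0.01,1],[0,0,2.5,0,0,0,1],[0,0,1.8,0,0,0,1],[0,0,0,0,0,0,1]]'; python3 go.py .5773 -.0575 .099 11.5
```

```text
time: 28.3
ee_pos: [0.5768, -0.0495, 0.1127]
ee_rot: [0.994, 0.105, 0.002, -0.004]
force: [-0.3, -0.1, -1.5]
grip_width: 0.498
t 28.3 p [ 0.5768 -0.0495  0.1127] yaw 12.06 F [-0.3 -0.1 -1.5] grip 0.498 q [ 0.39  0.61 -0.54  1.79  0.39  0.85 -1.69]
shift cm [-0.13  0.8   1.37] turn [-0.007 -0.004  0.01 ] shift if level at target yaw [-0.11  0.79  1.37]
```

```bash
python3 -m creep '[[-0.1,0.8,0.2,-0.007,-0.004,0.01,1],[0,0,0.6,0,0,0,1],[0,0,0.2,0,0,0,1],[0,0,0,0,0,0,1]]'; python3 go.py .5773 -.0575 .099 11.5
```

```text
time: 28.7
ee_pos: [0.5784, -0.0547, 0.1027]
ee_rot: [0.995, 0.102, 0.0, -0.0]
force: [0.0, 0.1, -1.4]
grip_width: 0.502
t 28.7 p [ 0.5784 -0.0547  0.1027] yaw 11.75 F [ 0.   0.1 -1.4] grip 0.502 q [ 0.38  0.62 -0.52  1.8   0.4   0.83 -1.7 ]
shift cm [-0.16  0.25  0.37] turn [-0.001 -0.001  0.004] shift if level at target yaw [-0.16  0.25  0.37]
```

```bash
python3 -m creep '[[-0.15,0.3,0.1,0,0,0.004,1],[0,0,0.2,0,0,0,1],[0,0,0.15,0,0,0,1],[0,0,0.1,0,0,0,1]]'; python3 go.py .5773 -.0575 .099 11.5
```

```text
time: 29.1
ee_pos: [0.5786, -0.0584, 0.0988]
ee_rot: [0.995, 0.1, 0.002, -0.0]
force: [-2.4, -0.9, 10.2]
grip_width: 0.496
t 29.1 p [ 0.5786 -0.0584  0.0988] yaw 11.47 F [-2.4 -0.9 10.2] grip 0.496 q [ 0.38  0.63 -0.52  1.8   0.41  0.82 -1.71]
shift cm [-0.11 -0.11 -0.02] turn [ 0.    -0.004 -0.001] shift if level at target yaw [-0.11 -0.11 -0.02]
```

```bash
python3 -m creep '[[0,0,0,0,0,0,0.1],[0,0,0,0,0,0,-0.5],[0,0,-1,0,0,0,-0.7],[0,0,-4,0,0,0,-0.8],[0,0,-4.5,0,0,0,-0.8]]'; python3 go.py .600 .309 .22 11.5
```

```text
time: 29.6
ee_pos: [0.5751, -0.0586, 0.192]
ee_rot: [0.995, 0.1, -0.003, -0.001]
force: [0.7, -0.6, 0.0]
grip_width: 0.9
t 29.6 p [ 0.5751 -0.0586  0.192 ] yaw 11.51 F [ 0.7 -0.6  0. ] grip 0.9 q [ 0.43  0.52 -0.58  1.69  0.32  1.03 -1.63]
shift cm [  9.76 -35.53  -2.74] turn [-0.003  0.006  0.   ] shift if level at target yaw [  9.77 -35.53  -2.8 ]
```

```bash
python3 -m creep '[[1,-3.5,-2.5,0,0,0,-0.8],[1.3,-4.7,-0.3,0,0,0,-0.8],[1.3,-4.7,0,0,0,0,-0.8],[1.3,-4.7,0,0,0,0,-0.8],[1.3,-4.7,0,0,0,0,-0.8]]'; python3 go.py .600 .309 .22 11.5
```

```text
time: 30.1
ee_pos: [0.5981, 0.1689, 0.2326]
ee_rot: [0.996, 0.091, 0.004, 0.001]
force: [1.2, -0.1, 0.1]
grip_width: 0.898
t 30.1 p [0.5981 0.1689 0.2326] yaw 10.43 F [ 1.2 -0.1  0.1] grip 0.898 q [ 0.03  0.54 -0.58  1.53  0.32  1.15 -2.  ]
shift cm [  2.72 -13.74   1.23] turn [ 0.003 -0.008 -0.019] shift if level at target yaw [  2.98 -13.69   1.26]
```

```bash
python3 - <<'E'
from h import *
c=cam("wrist");P=cloud(c);Q=P.reshape(-1,3);Q=Q[np.isfinite(Q[:,0])]
from scipy.optimize import least_squares
for n,x,y,r,z0,z1 in(("can",.6,.309,.026,.03,.13),("fl",.4275,.2885,0,.106,.13)):
    q=Q[(np.hypot(Q[:,0]-x,Q[:,1]-y)<.042)&(Q[:,2]>z0)&(Q[:,2]<z1)]
    print(n,len(q))
    if len(q)<50: continue
    if r: print(least_squares(lambda a:np.hypot(q[:,0]-a[0],q[:,1]-a[1])-r,[x,y],loss="soft_l1",f_scale=.002).x)
    else: print(cv2.minAreaRect((q[:,:2]*1000).astype(np.float32)))
cv2.imwrite("pics/w6.png",c["pixels"][:,:,::-1])
E
python3 go.py .600 .309 .22 11.5
```

```text
can 3341
[0.59898294 0.30969077]
fl 88
((443.1514587402344, 306.8835144042969), (1.7301076650619507, 25.994686126708984), 28.104658126831055)
t 30.15 p [0.5964 0.1811 0.2332] yaw 11.08 F [0.2 8.3 2.7] grip 0.898 q [ 0.02  0.55 -0.59  1.53  0.32  1.15 -2.01]
shift cm [  2.8  -12.48   1.41] turn [-0.005 -0.01  -0.007] shift if level at target yaw [  2.9  -12.47   1.32]
```

View pics/w6.png

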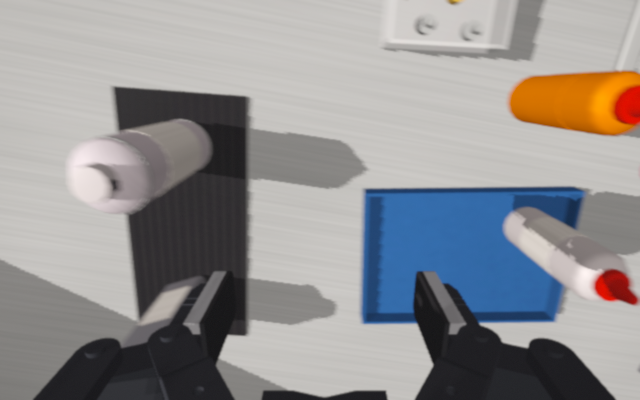

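The squeeze bottle is back upright in its corner, its base at (525,225). The can is upright at (140,165).

```bash
python3 -m creep '[[1,-4.5,0.2,0,-0.01,-0.007,-0.8],[1,-4.2,0.2,0,0,0,-0.8],[0.6,-2.5,0.2,0,0,0,-0.8],[0,0,0,0,0,0,-0.8],[0,0,0,0,0,0,-0.8]]'; python3 go.py .599 .3095 .11 11.5
```

```text
time: 30.65
ee_pos: [0.5981, 0.2945, 0.2306]
ee_rot: [0.995, 0.104, 0.0, -0.004]
force: [0.4, -1.0, 0.7]
grip_width: 0.901
t 30.65 p [0.5981 0.2945 0.2306] yaw 11.94 F [ 0.4 -1.   0.7] grip 0.901 q [-0.17  0.62 -0.58  1.4   0.34  1.22 -2.14]
shift cm [ 0.38 -1.35 12.07] turn [-0.008 -0.001  0.008] shift if level at target yaw [ 0.39 -1.45 12.06]
```

```bash
python3 -m creep '[[0.3,-1.4,1,-0.008,0,0.008,-0.8],[0,0,3.5,0,0,0,-0.8],[0,0,3,0,0,0,-0.8],[0,0,0,0,0,0,-0.8]]'; python3 go.py .599 .3095 .11 11.5
```

```text
time: 31.05
ee_pos: [0.6011, 0.3031, 0.1571]
ee_rot: [0.995, 0.097, 0.003, 0.001]
force: [0.3, -1.0, -0.4]
grip_width: 0.9
t 31.05 p [0.6011 0.3031 0.1571] yaw 11.1 F [ 0.3 -1.  -0.4] grip 0.9 q [-0.2   0.69 -0.55  1.48  0.39  1.08 -2.21]
shift cm [-0.11 -0.68  4.71] turn [ 0.002 -0.006 -0.007] shift if level at target yaw [-0.08 -0.67  4.71]
```

```bash
python3 -m creep '[[-0.1,-0.7,0,0.002,-0.006,-0.007,-0.8],[0,0,1.5,0,0,0,-0.8],[0,0,2,0,0,0,-0.8],[0,0,0.7,0,0,0,-0.8],[0,0,0,0,0,0,-0.8]]'; python3 go.py .599 .3095 .11 11.5
```

```text
time: 31.55
ee_pos: [0.6022, 0.308, 0.119]
ee_rot: [0.995, 0.098, 0.003, -0.001]
force: [-0.2, -0.3, -0.0]
grip_width: 0.897
t 31.55 p [0.6022 0.308  0.119 ] yaw 11.25 F [-0.2 -0.3 -0. ] grip 0.897 q [-0.22  0.73 -0.53  1.51  0.41  1.01 -2.23]
shift cm [-0.29 -0.21  0.9 ] turn [-0.001 -0.007 -0.004] shift if level at target yaw [-0.29 -0.21  0.9 ]
```

```bash
python3 -m creep '[[-0.3,-0.2,0.8,0,-0.007,0,-0.8],[0,0,0.1,0,0,0,-0.8],[0,0,0,0,0,0,-0.2],[0,0,0,0,0,0,0.3],[0,0,0,0,0,0,1]]' 50; python3 go.py .599 .3095 .11 11.5
```

```text
time: 32.05
ee_pos: [0.5998, 0.3102, 0.1121]
ee_rot: [0.995, 0.098, 0.001, -0.001]
force: [0.7, -0.0, -3.1]
grip_width: 0.593
t 32.05 p [0.5998 0.3102 0.1121] yaw 11.24 F [ 0.7 -0.  -3.1] grip 0.593 q [-0.22  0.74 -0.53  1.52  0.42  1.   -2.24]
shift cm [-0.09  0.05  0.21] turn [-0.002 -0.002 -0.005] shift if level at target yaw [-0.09  0.05  0.21]
```

```bash
python3 -m creep '[[0,0,0,0,0,0,1],[0,0,-1.5,0,0,0,1],[0,0,-3,0,0,0,1],[-0.5,1,-2,0,0,0,1],[-1.2,3,0,0,0,0,1]]'; python3 go.py .552 .0706 .17 11.5
```

```text
time: 32.55
ee_pos: [0.5889, 0.2722, 0.1808]
ee_rot: [0.995, 0.101, -0.0, -0.003]
force: [0.6, 0.2, -1.9]
grip_width: 0.595
t 32.55 p [0.5889 0.2722 0.1808] yaw 11.64 F [ 0.6  0.2 -1.9] grip 0.595 q [-0.14  0.63 -0.57  1.52  0.36  1.09 -2.16]
shift cm [-7.68 19.01  0.96] turn [-0.006 -0.     0.002] shift if level at target yaw [-7.63 19.02  1.08]
```

```bash
python3 -m creep '[[-1.9,4.2,0,0,0,0,1],[-1.9,4.2,0,0,0,0,1],[-1.9,4.2,0,0,0,0,1],[-1.4,3.4,0,0,0,0,1]]'; python3 go.py .552 .0706 .17 11.5
```

```text
time: 32.95
ee_pos: [0.5507, 0.0991, 0.1846]
ee_rot: [0.995, 0.104, 0.003, -0.004]
force: [1.0, -1.2, -2.6]
grip_width: 0.593
t 32.95 p [0.5507 0.0991 0.1846] yaw 11.94 F [ 1.  -1.2 -2.6] grip 0.593 q [ 0.18  0.5  -0.6   1.76  0.33  0.97 -1.92]
shift cm [-0.47  2.83  1.44] turn [-0.007 -0.007  0.008] shift if level at target yaw [-0.44  2.82  1.46]
```

```bash
python3 -m creep '[[-0.2,1.4,0.5,0,-0.007,0.008,1],[0,0,1,0,0,0,1],[0,0,0,0,0,0,1]]'; python3 go.py .552 .0706 .1121 11.5
```

```text
time: 33.25
ee_pos: [0.5517, 0.0784, 0.1711]
ee_rot: [0.995, 0.096, 0.0, -0.002]
force: [0.4, 0.8, -1.9]
grip_width: 0.595
t 33.25 p [0.5517 0.0784 0.1711] yaw 10.97 F [ 0.4  0.8 -1.9] grip 0.595 q [ 0.2   0.52 -0.59  1.78  0.34  0.95 -1.91]
shift cm [-0.12  0.79  5.9 ] turn [-0.003 -0.001 -0.009] shift if level at target yaw [-0.13  0.77  5.9 ]
```

```bash
python3 -m creep '[[-0.1,0.8,0.5,0,0,-0.009,1],[0,0,2,0,0,0,1],[0,0,2,0,0,0,1],[0,0,0,0,0,0,1]]'; python3 go.py .552 .0706 .1121 11.5
```

```text
time: 33.65
ee_pos: [0.5537, 0.077, 0.125]
ee_rot: [0.994, 0.106, 0.002, -0.004]
force: [-0.7, -0.6, -2.8]
grip_width: 0.592
t 33.65 p [0.5537 0.077  0.125 ] yaw 12.12 F [-0.7 -0.6 -2.8] grip 0.592 q [ 0.19  0.57 -0.57  1.83  0.39  0.85 -1.93]
shift cm [-0.31  0.6   1.28] turn [-0.007 -0.004  0.011] shift if level at target yaw [-0.29  0.59  1.29]
```

```bash
python3 -m creep '[[-0.3,0.7,0.2,-0.007,-0.004,0.01,1],[0,0,0.6,0,0,0,1],[0,0,0.1,0,0,0,1],[0,0,0,0,0,0,1]]'; python3 go.py .552 .0706 .1121 11.5
```

```text
time: 34.05
ee_pos: [0.5532, 0.0717, 0.117]
ee_rot: [0.995, 0.102, 0.001, -0.0]
force: [0.0, 0.4, -2.4]
grip_width: 0.594
t 34.05 p [0.5532 0.0717 0.117 ] yaw 11.75 F [ 0.   0.4 -2.4] grip 0.594 q [ 0.19  0.58 -0.56  1.84  0.4   0.83 -1.94]
shift cm [-0.14  0.09  0.49] turn [-0.    -0.002  0.004] shift if level at target yaw [-0.14  0.09  0.49]
```

```bash
python3 -m creep '[[-0.2,0.1,0.2,0,-0.002,0.004,1],[0,0,0.2,0,0,0,1],[0,0,0.15,0,0,0,1],[0,0,0.15,0,0,0,1]]'; python3 go.py .552 .0706 .1121 11.5
```

```text
time: 34.45
ee_pos: [0.5526, 0.0704, 0.1117]
ee_rot: [0.995, 0.1, 0.002, -0.0]
force: [-3.4, -1.6, 18.4]
grip_width: 0.596
t 34.45 p [0.5526 0.0704 0.1117] yaw 11.48 F [-3.4 -1.6 18.4] grip 0.596 q [ 0.18  0.58 -0.55  1.85  0.41  0.82 -1.95]
shift cm [-0.06 -0.03 -0.04] turn [ 0.    -0.003 -0.   ] shift if level at target yaw [-0.06 -0.03 -0.04]
```

Contact felt; I release and go for the flask at (0.4275, 0.289).

```bash
python3 -m creep '[[0,0,-0.05,0,0,0,0],[0,0,0,0,0,0,-0.5],[0,0,-1,0,0,0,-0.7],[0,0,-4,0,0,0,-0.8],[0,0,-4.5,0,0,0,-0.8]]'; python3 go.py .4275 .2888 .21 27.6
```

```text
time: 34.95
ee_pos: [0.5499, 0.0699, 0.2063]
ee_rot: [0.995, 0.1, -0.003, -0.0]
force: [0.7, 1.2, -0.1]
grip_width: 0.897
t 34.95 p [0.5499 0.0699 0.2063] yaw 11.54 F [ 0.7  1.2 -0.1] grip 0.897 q [ 0.23  0.48 -0.61  1.74  0.31  1.03 -1.86]
shift cm [ -7.62 -23.9   -0.3 ] turn [-0.002  0.005 -0.28 ] shift if level at target yaw [ -0.71 -25.08  -0.37]
```

```bash
python3 -m creep '[[-1,-3,-1,0,0,-0.14,-0.8],[-0.7,-4.5,0,0,0,-0.14,-0.8],[-0.3,-4.7,0,0,0,0,-0.8],[-0.2,-4.5,0,0,0,0,-0.8],[0,-3,0,0,0,0,-0.8]]'; python3 go.py .4275 .2888 .21 27.6
```

```text
time: 35.45
ee_pos: [0.455, 0.2451, 0.2272]
ee_rot: [0.971, 0.238, 0.006, 0.0]
force: [0.5, -0.4, 0.1]
grip_width: 0.898
t 35.45 p [0.455  0.2451 0.2272] yaw 27.54 F [ 0.5 -0.4  0.1] grip 0.898 q [-0.04  0.41 -0.73  1.81  0.32  1.03 -1.98]
shift cm [-0.44 -5.15  1.7 ] turn [ 0.003 -0.011 -0.001] shift if level at target yaw [-0.41 -5.15  1.72]
```

```bash
python3 - <<'E'
from h import *
c=cam("wrist");P=cloud(c);Q=P.reshape(-1,3);Q=Q[np.isfinite(Q[:,0])]
q=Q[(np.hypot(Q[:,0]-.4275,Q[:,1]-.2885)<.042)&(Q[:,2]>.106)&(Q[:,2]<.13)]
print(len(q),cv2.minAreaRect((q[:,:2]*1000).astype(np.float32)))
cv2.imwrite("pics/w7.png",c["pixels"][:,:,::-1])
E
python3 go.py .4275 .2888 .21 27.6
```

```text
2542 ((427.34075927734375, 290.1926574707031), (44.904380798339844, 46.32967758178711), 27.60059356689453)
t 35.5 p [0.4525 0.25   0.2279] yaw 27.85 F [-2.8  4.3  0.1] grip 0.9 q [-0.04  0.41 -0.73  1.81  0.32  1.03 -1.98]
shift cm [-0.42 -4.6   1.78] turn [-0.    -0.013  0.004] shift if level at target yaw [-0.41 -4.6   1.79]
```

View pics/w7.png

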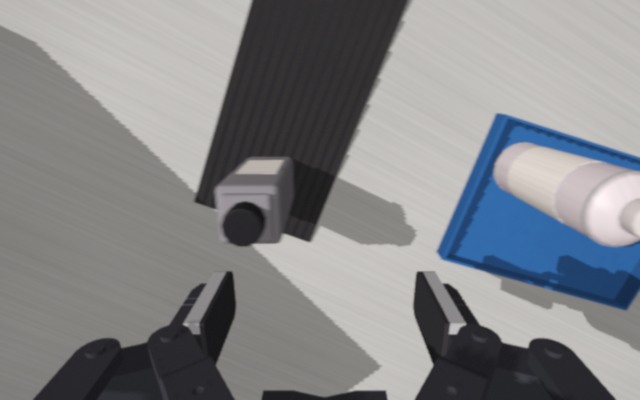

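The can is upright in the tray at (580,195). The flask, at (245,215), measures (0.4274, 0.290) with yaw 27.6°.

```bash
python3 -m creep '[[-0.3,-3,0.5,0,-0.013,0.004,-0.8],[0,-1.2,2,0,0,0,-0.8],[0,0,1.5,0,0,0,-0.8],[0,0,0,0,0,0,-0.8]]'; python3 go.py .4274 .2895 .094 27.6
```

```text
time: 35.9
ee_pos: [0.4289, 0.2905, 0.1908]
ee_rot: [0.97, 0.241, 0.003, -0.001]
force: [0.4, -1.3, -0.5]
grip_width: 0.898
t 35.9 p [0.4289 0.2905 0.1908] yaw 27.94 F [ 0.4 -1.3 -0.5] grip 0.898 q [-0.16  0.46 -0.71  1.86  0.36  0.96 -2.11]
shift cm [-0.23  0.03  9.68] turn [-0.001 -0.005  0.006] shift if level at target yaw [-0.18  0.02  9.68]
```

```bash
python3 -m creep '[[-0.2,0,2,0,-0.005,0.006,-0.8],[0,0,3,0,0,0,-0.8],[0,0,2,0,0,0,-0.8],[0,0,0,0,0,0,-0.8]]'; python3 go.py .4274 .2895 .094 27.6
```

```text
time: 36.3
ee_pos: [0.4305, 0.2899, 0.1234]
ee_rot: [0.971, 0.237, 0.003, -0.001]
force: [-0.5, 0.1, -0.2]
grip_width: 0.896
t 36.3 p [0.4305 0.2899 0.1234] yaw 27.44 F [-0.5  0.1 -0.2] grip 0.896 q [-0.2   0.54 -0.65  1.94  0.45  0.8  -2.2 ]
shift cm [-0.31 -0.1   2.94] turn [-0.001 -0.007 -0.003] shift if level at target yaw [-0.29 -0.1   2.94]
```

```bash
python3 -m creep '[[-0.3,-0.1,1.2,0,-0.007,-0.003,-0.8],[0,0,1.2,0,0,0,-0.8],[0,0,0.6,0,0,0,-0.8],[0,0,0,0,0,0,-0.8]]'; python3 go.py .4274 .2895 .094 27.6
```

```text
time: 36.7
ee_pos: [0.4295, 0.2899, 0.0946]
ee_rot: [0.971, 0.238, 0.002, -0.001]
force: [-0.3, 0.6, -0.1]
grip_width: 0.895
t 36.7 p [0.4295 0.2899 0.0946] yaw 27.51 F [-0.3  0.6 -0.1] grip 0.895 q [-0.23  0.58 -0.62  1.97  0.49  0.74 -2.23]
shift cm [-0.2  -0.07  0.06] turn [-0.    -0.004 -0.002] shift if level at target yaw [-0.2  -0.07  0.06]
```

```bash
python3 -m creep '[[-0.2,-0.1,0.1,0,-0.004,0,-0.8],[0,0,0,0,0,0,0],[0,0,0,0,0,0,0.4],[0,0,0,0,0,0,1],[0,0,0,0,0,0,1]]' 50; python3 go.py .4974 -.0072 .17 27.6
```

```text
time: 37.2
ee_pos: [0.4275, 0.2904, 0.0947]
ee_rot: [0.971, 0.238, 0.0, -0.0]
force: [0.5, -0.5, -1.6]
grip_width: 0.532
t 37.2 p [0.4275 0.2904 0.0947] yaw 27.52 F [ 0.5 -0.5 -1.6] grip 0.532 q [-0.23  0.57 -0.62  1.97  0.49  0.75 -2.23]
shift cm [-7.55 29.62 -7.56] turn [-0.001 -0.001 -0.001] shift if level at target yaw [-7.6  29.61 -7.53]
```

```bash
python3 -m creep '[[0,0,-1.5,0,0,0,1],[0,0,-3,0,0,0,1],[0,0,-3,0,0,0,1],[-1,2,0,0,0,0,1],[-2,4.3,0,0,0,0,1]]'; python3 go.py .46 0 .17 27.6
```

```text
time: 37.7
ee_pos: [0.4285, 0.2253, 0.172]
ee_rot: [0.97, 0.242, 0.0, -0.003]
force: [0.5, -1.2, -1.2]
grip_width: 0.535
t 37.7 p [0.4285 0.2253 0.172 ] yaw 28.06 F [ 0.5 -1.2 -1.2] grip 0.535 q [-0.02  0.43 -0.72  1.96  0.36  0.88 -2.01]
shift cm [-7.82 21.36  0.08] turn [-0.005 -0.001  0.008] shift if level at target yaw [-7.65 21.43  0.2 ]
```

```bash
python3 -m creep '[[-1.7,4.6,0,0,0,0.005,1],[-1.7,4.6,0,0,0,0,1],[-1.7,4.6,0,0,0,0,1],[-1.5,4,0,0,0,0,1],[-0.5,1.5,0,0,0,0,1]]'; python3 go.py .4974 -.0072 .17 27.6
```

```text
time: 38.2
ee_pos: [0.4548, 0.0106, 0.1709]
ee_rot: [0.971, 0.239, -0.0, -0.001]
force: [-0.2, 0.2, -2.0]
grip_width: 0.529
t 38.2 p [0.4548 0.0106 0.1709] yaw 27.71 F [-0.2  0.2 -2. ] grip 0.529 q [ 0.45  0.39 -0.72  2.03  0.34  0.84 -1.55]
shift cm [2.94 3.56 0.08] turn [-0.003  0.     0.002] shift if level at target yaw [2.95 3.55 0.09]
```

```bash
python3 -m creep '[[1.5,1.7,0,0,0,0,1],[1.2,1.2,0.5,0,0,0,1],[0,0,1.5,0,0,0,1],[0,0,0,0,0,0,1]]'; python3 go.py .4974 -.0072 .0947 27.6
```

```text
time: 38.6
ee_pos: [0.4932, -0.008, 0.1491]
ee_rot: [0.972, 0.236, -0.001, -0.001]
force: [-0.5, -0.2, -2.3]
grip_width: 0.535
t 38.6 p [ 0.4932 -0.008   0.1491] yaw 27.26 F [-0.5 -0.2 -2.3] grip 0.535 q [ 0.44  0.47 -0.68  1.96  0.39  0.84 -1.55]
shift cm [0.42 0.13 5.44] turn [-0.002  0.002 -0.006] shift if level at target yaw [0.41 0.12 5.44]
```

```bash
python3 -m creep '[[0.3,0.1,1.5,0,0.002,-0.006,1],[0,0,2,0,0,0,1],[0,0,0.6,0,0,0,1],[0,0,0,0,0,0,1]]'; python3 go.py .4974 -.0072 .0947 27.6
```

```text
time: 39.0
ee_pos: [0.497, -0.0043, 0.1077]
ee_rot: [0.971, 0.241, -0.0, -0.002]
force: [-0.3, 0.7, -1.4]
grip_width: 0.529
t 39.0 p [ 0.497  -0.0043  0.1077] yaw 27.88 F [-0.3  0.7 -1.4] grip 0.529 q [ 0.39  0.53 -0.64  2.01  0.46  0.75 -1.61]
shift cm [-0.1   0.28  1.3 ] turn [-0.003 -0.     0.005] shift if level at target yaw [-0.1   0.27  1.3 ]
```

```bash
python3 -m creep '[[0,0.3,0.5,-0.003,0,0.005,1],[0,0,0.5,0,0,0,1],[0,0,0.2,0,0,0,1],[0,0,0,0,0,0,1]]'; python3 go.py .4974 -.0072 .0947 27.6
```

```text
time: 39.4
ee_pos: [0.4996, -0.0064, 0.0969]
ee_rot: [0.971, 0.239, 0.001, 0.0]
force: [0.1, -0.1, -2.4]
grip_width: 0.531
t 39.4 p [ 0.4996 -0.0064  0.0969] yaw 27.64 F [ 0.1 -0.1 -2.4] grip 0.531 q [ 0.38  0.55 -0.62  2.01  0.48  0.72 -1.62]
shift cm [-0.23 -0.03  0.22] turn [ 0.001 -0.003  0.001] shift if level at target yaw [-0.23 -0.03  0.22]
```

```bash
python3 -m creep '[[-0.25,0,0,0,-0.003,0,1],[0,0,0.2,0,0,0,1],[0,0,0.15,0,0,0,1],[0,0,0.15,0,0,0,1]]'; python3 go.py .4974 -.0072 .0947 27.6
```

```text
time: 39.8
ee_pos: [0.4979, -0.0075, 0.0944]
ee_rot: [0.971, 0.239, 0.001, 0.002]
force: [-8.9, -1.8, 31.0]
grip_width: 0.53
t 39.8 p [ 0.4979 -0.0075  0.0944] yaw 27.61 F [-8.9 -1.8 31. ] grip 0.53 q [ 0.38  0.55 -0.62  2.02  0.48  0.71 -1.63]
shift cm [-0.03 -0.04 -0.03] turn [ 0.004 -0.001  0.   ] shift if level at target yaw [-0.03 -0.04 -0.03]
```

```bash
python3 -m creep '[[0,0,-0.05,0,0,0,1],[0,0,0,0,0,0,0],[0,0,0,0,0,0,-0.5],[0,0,-1,0,0,0,-0.7],[0,0,-4,0,0,0,-0.7]]'; python3 go.py; python3 -m creep '[[0,0,-4.5,0,0,0,-0.8],[0,0,-4.5,0,0,0,-0.8],[0,0,-4.5,0,0,0,-0.8],[0,0,-2,0,0,0,-0.8],[0,0,0,0,0,0,-0.8]]'
python3 - <<'E'
from h import *
from scipy.optimize import least_squares
c=cam("wrist");cv2.imwrite("pics/w8.png",c["pixels"][:,:,::-1]);P=cloud(c)
Q=P.reshape(-1,3);Q=Q[np.isfinite(Q[:,0])]
for n,(x,y,r,z0,z1) in dict(can=(.5513,.0706,.026,.03,.13),sq=(.5773,-.0575,.022,.03,.11),fl=(.4975,-.0072,0,.108,.128)).items():
    q=Q[(np.hypot(Q[:,0]-x,Q[:,1]-y)<.042)&(Q[:,2]>z0)&(Q[:,2]<z1)]
    if len(q)<30: print(n,len(q));continue
    print(n,len(q),least_squares(lambda a:np.hypot(q[:,0]-a[0],q[:,1]-a[1])-r,[x,y],loss="soft_l1",f_scale=.002).x.round(4) if r else cv2.minAreaRect((q[:,:2]*1000).astype(np.float32)))
E
python3 go.py
```

```text
time: 40.3
ee_pos: [0.4957, -0.0076, 0.1436]
ee_rot: [0.971, 0.239, -0.002, 0.001]
force: [1.0, -0.2, -0.1]
grip_width: 0.852
t 40.3 p [ 0.4957 -0.0076  0.1436] yaw 27.64 F [ 1.  -0.2 -0.1] grip 0.852 q [ 0.43  0.48 -0.67  1.97  0.41  0.83 -1.56]
time: 40.8
ee_pos: [0.4969, -0.005, 0.3121]
ee_rot: [0.971, 0.24, 0.002, 0.0]
force: [-0.2, 0.0, -0.3]
grip_width: 0.903
can 124 [0.5529 0.0697]
sq 594 [ 0.5788 -0.059 ]
fl 1491 ((497.78668212890625, -8.179763793945312), (45.96238708496094, 45.98625183105469), 27.74039649963379)
t 40.85 p [ 0.4965 -0.0051  0.3109] yaw 27.83 F [ 1.2 -0.1  0.3] grip 0.901 q [ 0.53  0.31 -0.77  1.71  0.23  1.22 -1.39]
```

View pics/w8.png

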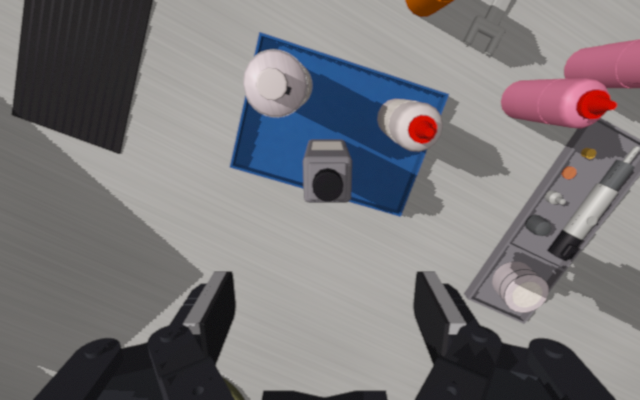

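The can (278,82), squeeze bottle (412,125) and flask (327,172) are all upright and within 2 mm of where they stood. The tin is in its compartment at (520,285), the gripper is clear, and I hand in.

```bash
python3 -c "
from rig import *
print(close_job())"
```

```text
the job is handed in; nothing more can be done
None
```

I did the whole job in the order asked and handed it in at about 41 s of the 138 s allowed. I moved the flask, can and squeeze bottle to the mat, set the tin in the empty square compartment, then put the squeeze bottle, can and flask back in that order.

| Item | Final position, x and y (m) | Check |
|---|---|---|
| Can | 0.553, 0.070 | upright, about 2 mm from where it stood |
| Squeeze bottle | 0.579, -0.059 | upright, about 2 mm from where it stood |
| Flask | 0.498, -0.008 | upright, about 1 mm off, yaw 27.7° against 27.6° at the start |
| Tin | 0.467, -0.319 | flat, within about 2 mm of the compartment's centre |

- **Checks:** None failed or disagreed. The can's final position rests on few points (124), and I measured the tin just after placing it. It was still in place in the last picture.
- **Forces:** The highest wrist force I read was about 32 N, when setting the flask back down. I read it only at the end of each move.
- **Bystanders:** I did not re-measure the injector, tub, spanner or look-alikes at the end. I kept the gripper well away from all of them, and those visible in the last picture (the tub was out of view) looked undisturbed.

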